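Load the depth probe into the gauge stand

TASK

Get the depth gauge ready over the limestone slab: push back the thumb lever of the red dust cap on the stand's upper bushing so that the cap stands upright or beyond, then take the spring-tipped probe with the red knob out of the wooden rack and thread it down through the upper and then the lower bushing. Press it on gently until the slab has pushed its spring nib about half-way in (6 of its 12 mm), and finish still holding the probe there by its knob, so that a colleague can tighten the lock screw. Leave the slab where it lies, the blue-knobbed scriber in the rack and the other things on the table alone.

Things in the scene. Friction and masses are not known exactly. Their poses are not given: they have to be found in the camera images.
- stand: Fixed gauge stand: grey base plate 196 x 172 x 10 mm, steel post (25 mm wide, 128 mm high) 96 mm along the stand's +x from the bore axis, two arms, each with a brass guide bushing (28 mm outside). Origin: on the bore axis at table height; x along the arms from bore to post, z up. Position and yaw (0.4 rad either way) vary; at yaw 0 the post is on the side away from the robot.
- upper_mouth (a point): Centre of the top face of the upper bushing, which spans 98 to 118 mm above the table. Both bores are upright on one axis, 13 mm wide, each with a mouth countersunk to 22 mm at the top, 5 mm deep.
- lower_mouth (a point): Centre of the top face of the lower bushing, which spans 56 to 74 mm above the table. The knurled lock screw on its -y side needs no action.
- dust_cap (a joint): Hinge angle of the red dust cap, a 27 mm disc that covers the upper bore: 0 shut (starts at 0 to 0.15), 1.57 upright, 2.0 at its stop. The hinge lies along the stand's y, 17.5 mm along its +x from the bore axis, 121.5 mm above the table. Light friction (about 0.3 N at the lever's end); the cap stays where it is left.
- cap_lever (a point): Point on the cap's red thumb lever, 20 mm out from the hinge. The lever, 12 mm wide and 30 mm long, sits on the hinge pin beside the cap, 32 mm to the stand's +y, with 12 mm free between it and the cap; shut, it rises nearly upright (20 degrees towards the bore) to 150 mm above the table. A fingertip reaching down to 126 mm and pushing it along the stand's +x until 25 mm past the hinge opens the cap.
- carving_slab: Pale limestone slab with a rosette, 150 x 117 mm, lying loose (0.3 kg) on the stand's base under the bushings; its face is 16 mm above the table (10 mm base and 6 mm slab). Origin: centre of its underside.
- rack: Fixed wooden rack, 150 mm long (its y), 60 mm wide, top 146 mm above the table, three upright holes (14.5 mm) at its y = -50, 0 and +50 mm. Two rods hang in the end holes by the brass collars under their knobs; which is in which varies. Origin: centre of its underside. Across the row (its x) both sides of a knob are free for fingers. Yaw varies by 0.35 rad either way.
- probe: Loose steel rod with red knob, 0.08 kg, 176 mm long. Origin: end of its nib when out; z up the rod. Nib 6 mm thick, round-ended, 0 to 16 mm; shaft 10 mm thick, 16 (bevelled to 7.4 mm) to 130 mm; brass collar 22 mm wide, 130 to 134 mm; knob 16 mm wide, 134 to 176 mm. In the rack the origin is 16 mm above the table; lifting it 135 mm clears the rack.
- probe_knob (a point): Middle of the red knob, 156 mm up from the probe's origin: the place to grip (fingertips that reach 19 mm lower stay clear of the collar). It is 172 mm above the table in the rack, also 172 mm when the nib just touches the slab in the stand, and 166 mm when the slab has pushed the nib 6 mm in.
- nib (a joint): How far the probe's spring nib is pushed in, in m: 0 fully out, 0.012 at its stop. Spring 300 N/m with 0.9 N preload: 2.7 N at 6 mm and 4.5 N at 12 mm. The probe's own weight does not push it in, so it must be pressed.
- scriber: Loose steel scriber rod with a blue knob and a sharp fixed point, otherwise the size of the probe, in the other end hole of the rack. Not needed.
- mug: Blue and white mug with a red lining, 83 mm wide, 95 mm tall, behind the stand. Not needed.
- white_tub: Small empty white tub, 54 mm wide, 37 mm tall, near the front edge between rack and stand. Not needed.
- strip_stack: Stack of thin white and grey edging strips lying flat, 126 x 21 x 13 mm, at the right. Not needed.
Not all that is in view belongs to the job. Leave any turquoise look-alike of the carving_slab alone.

How it is judged (in metres and radians):
On the way, in this order (a step that is already met when the one before it is completed fails the run):
1. the dust cap is flicked open, upright or nearly so at least (over 1.4 rad) (value of joint dust_cap above 1.4 rad), for 0.2 s.
2. the probe's nib has come through the upper bushing (z of probe in the frame of stand below 0.095 m and horizontal distance between probe and upper_mouth below 0.006 m and angle between the z axis of probe and the z axis of stand, either way round below 0.15 rad).
3. the nib has come through the lower bushing as well (z of probe in the frame of stand below 0.05 m and horizontal distance between probe and lower_mouth below 0.005 m and angle between the z axis of probe and the z axis of stand, either way round below 0.08 rad).
At the end, for the whole second after the job is handed in: The probe spans both bushings (within 5 mm of the bore axis at the nib, 6 mm at the knob, parallel to it within 0.08 rad) and is at rest; the slab presses its nib 3 to 9 mm in (contact force over 0.5 N); the fingers hold the probe (over 1 N); the dust cap is still open (over 1.3 rad) (value of joint nib between 0.003 and 0.009 m and contact force between probe and carving_slab above 0.5 N and contact force between the fingers and probe above 1 N and horizontal distance between probe and lower_mouth below 0.005 m and horizontal distance between probe_knob and upper_mouth below 0.006 m and angle between the z axis of probe and the z axis of stand, either way round below 0.08 rad and value of joint dust_cap above 1.3 rad and linear speed of probe below 0.02 m/s); the arm keeps its last pose, push and grip.
It fails at once if the slab is pressed with more than 20 N by the probe (contact force between probe and carving_slab above 20 N).
It fails at once if the slab is shifted by more than 15 mm (distance of carving_slab from where it was at the start of the episode above 0.015 m).
It fails at once if the scriber is pulled up or moved by more than 25 mm (distance of scriber from where it was at the start of the episode above 0.025 m).
It fails at once if a bystander is shifted by more than 30 mm (distance of any of mug, white_tub, strip_stack from where it was at the start of the episode above 0.03 m).
It also fails if it takes over 64 s, if anything falls off the work surface, if the arm or the gripper's body presses on something with over 40 N, if the wrist force passes 120 N, or if a joint passes its speed limit or range.

ROBOT

A 6-joint arm with a two-finger parallel gripper is mounted at the origin on a cart in front of the work surface, level with it; the furniture and walls round the work are solid. World frame = base frame: x ahead of the robot, y to its left, z up, the work surface at z = 0. Lengths are in m, angles in degrees, forces in N, time in s.
With the tool pointing down it reaches from about 0.425 to 0.95 m from the base axis. Payload 3.5 kg.
Tool frame: the origin (TCP) lies midway between the tips of the shut fingers; the grasp point (between the pads) lies 19 mm behind it; x points along the fingers, y is the direction in which the jaws open and shut, and the axes are right-handed (so a half turn about x gives the same grasp; the last joint's range is limited). The gripper opens to 85 mm and grips with 20 to 120 N. Pads are 22 mm wide; open, the fingers measure 114 mm over their backs; the gripper's body (76 mm by 85 mm) begins 54 mm behind the grasp point. The pads swing forward as they close: fully open they stand 13 mm farther back than shut.
Start: joints at [-81.532, 16.404, 90.338, -0, 73.258, -8.594], TCP at [0.198, -0.645, 0.205] pointing down, gripper open.
Joint ranges: [-158.93, 158.93], [-51.34, 127.21], [12.03, 142.37], [-87.48, 267.48], [13.55, 161.25], [-162.69, 162.69]. Speed limits (degrees/s): [159.86, 159.86, 180, 180, 180, 180].

INTERFACE

Orientations are given as a 3x3 rotation matrix whose columns are the frame's x, y, z axes.
In Python, from rig import * gives the robot as it stands. The module is installed in compiled form; this text tells all that it offers.
- The arm moves only by the tool play_rows, never from a script. Its argument "deltas" is a list of rows, each an object with "linear": the shift along the world's x, y, z in cm, a list of three; "turn": the turn, a rotation vector about the world's x, y, z in rad, a list of three. A call has exactly 5 rows; each row shifts and turns the pose as measured when the row begins; what a row does not reach is not made up. A row lasts 1/8 s, in which the tool goes at most 62.5 mm and 10.7 degrees, less where a joint would pass 70% of its speed; a pose out of reach is approached as far as the arm can. A call is refused whole if a number of a shift passes 6.25 or a number of a turn 0.188, either way. A call with a gripper value outside its range is refused whole. "claw" is the opening, from 0 (shut) to 1 (fully open), set as the call begins (left out, the last holds). The fingers move at their own pace and stop on an object; "newtons" is the grip in N (left out, the last holds). Time passes only in rows, so rows that do not move let the fingers close, or fill a call up. It gives the time, the measured TCP pose, the force and the opening at its end, in the units of the state.
- read_state(): the state, without advancing time (a new reading comes with each control period).
- snapshot(name): name is "side" or "top"; returns a dict with "image" (400x640x3 uint8, red, green, blue), "depth" (400x640 float32, m along the optical axis (not along the pixel's ray), 0 where there is no reading), "mtx" (3x3 intrinsics, pixels), "world_to_cam" (4x4, takes a point from world to camera coordinates). Camera axes: x right, y down, z forward; pixel columns grow to the right and rows downward; lengths in m; the calibration is good to about 2 mm. A picture is of the moment at which its call begins.
- finish_job(): hands the job in, once; it reports no verdict.
The state is a dict: "time": time; "qpos": joint angles; "qvel": joint speeds; "joint_efforts": joint torques, N m; "tool_pos": TCP position; "tcp_rot": TCP orientation; "force": force on the tool from outside, world axes, zero at the start; "wrist_torque": the same for the moment, N m; "opening": finger opening in m.
Only numpy, scipy, OpenCV 4.12 (cv2) and the standard library are available. Lean on these libraries where they do the work, as an engineer would, in place of code of your own. Each camera call takes 0.05 s, during which the arm holds its last target.

## Working session

There is one attempt and no reset: what is moved stays moved. The work goes in short steps, Python scripts to look and compute and a tool call to move; the robot and the scene stay as the last step left them, time stands still between calls to the robot, and variables do not carry over. Pictures are saved under pics/ and viewed, and the job is handed in when it is done.

Besides the shell and the picture viewer there is one more tool, called after "Call:" as name(argument=value, ...), one argument or row to a line, values as JSON. play_rows: Moves the arm, as the interface text tells. Its arguments: {"type":"object","properties":{"deltas":{"type":"array"},"claw":{"type":"number"},"newtons":{"type":"number"}},"required":["deltas"]}

```bash
mkdir -p pics; ls
cat > h.py <<'E'
from rig import *
import numpy as np, cv2
def grab(n,tag):
    s=snapshot(n); cv2.imwrite(f'pics/{tag}.png',s['image'][:,:,::-1]); np.savez(f'/tmp/{tag}.npz',**s); return s
def pts(s):
    d=s['depth']; K=s['mtx']; v,u=np.mgrid[0:400,0:640]
    pc=np.stack([(u-K[0,2])/K[0,0]*d,(v-K[1,2])/K[1,1]*d,d],-1)
    T=np.linalg.inv(s['world_to_cam']); return pc@T[:3,:3].T+T[:3,3]
def ray(s,uv,z):
    T=np.linalg.inv(s['world_to_cam']); r=T[:3,:3]@(np.linalg.inv(s['mtx'])@np.array([uv[0],uv[1],1.])); c=T[:3,3]
    return c+r*(z-c[2])/r[2]
def proj(s,P):
    p=s['world_to_cam']@np.append(P,1); q=s['mtx']@p[:3]; return q[:2]/q[2]
def masks(img):
    h=cv2.cvtColor(img,cv2.COLOR_RGB2HSV); H,S,V=h[...,0],h[...,1],h[...,2]
    return dict(red=((H<8)|(H>172))&(S>130)&(V>60), blue=(H>100)&(H<130)&(S>120)&(V>50))
E
python3 - <<'E'
from h import *
st=read_state(); print({k:np.round(v,3) for k,v in st.items()})
for n in('side','top'):
    s=grab(n,n+'0'); print(np.round(s['mtx'],1).tolist(), np.round(np.linalg.inv(s['world_to_cam']),3).tolist())
    P=pts(s)
    for k,m in masks(s['image']).items():
        c,l,stt,ce=cv2.connectedComponentsWithStats(m.astype(np.uint8))
        for i in range(1,c):
            if stt[i,4]>25:
                q=P[(l==i)&(s['depth']>0)]
                print(n,k,stt[i],ce[i].round(1),np.median(q,0).round(3),q.min(0).round(3),q.max(0).round(3))
E
```

```text
pics
{'time': np.float64(0.0), 'qpos': array([-8.1531e+01,  1.6456e+01,  9.0422e+01,  1.0000e-03,  7.3255e+01,
       -8.5930e+00]), 'qvel': array([-0.135,  0.056, -0.039,  0.099, -0.058, -0.075]), 'joint_efforts': array([ 1.0000e-03, -4.0597e+01, -2.9263e+01, -0.0000e+00,  6.0000e-03,
        0.0000e+00]), 'tool_pos': array([ 0.198, -0.645,  0.204]), 'tcp_rot': array([[-0.   ,  0.293, -0.956],
       [ 0.002, -0.956, -0.293],
       [-1.   , -0.002, -0.   ]]), 'force': array([-0.175,  0.185, -0.272]), 'wrist_torque': array([-0.02 ,  0.007, -0.052]), 'opening': np.float64(0.086)}
[[434.6, 0.0, 311.3], [0.0, 434.6, 202.6], [0.0, 0.0, 1.0]] [[-0.842, -0.223, 0.491, -0.032], [-0.539, 0.348, -0.767, 0.798], [0.0, -0.911, -0.413, 0.663], [0.0, 0.0, 0.0, 1.0]]
side red [283  53   6  16  91] [285.5  60.1] [ 1.775 -1.706  0.327] [ 1.742 -1.723  0.278] [ 1.807 -1.675  0.374]
side red [296  52   9  16  44] [299.9  59.2] [ 1.693 -1.75   0.327] [ 1.677 -1.804  0.281] [ 1.702 -1.719  0.381]
side red [167 144  20   8 133] [176.6 147.6] [ 1.276 -0.281  0.164] [ 1.241 -0.327  0.156] [ 1.322 -0.248  
[... 2651 characters left out ...]
 0.772 -0.245]
top blue [  81  147   64   65 1465] [114.2 173.7] [ 0.798  0.615 -0.266] [ 0.648  0.505 -0.299] [ 0.899  0.75  -0.235]
top blue [145 147   6  21  69] [147.9 158.5] [ 0.875  0.513 -0.34 ] [ 0.75   0.384 -0.359] [0.916 0.528 0.011]
top blue [ 45 159  33  38 463] [ 63.8 181.7] [ 0.762  0.808 -0.272] [ 0.704  0.756 -0.292] [ 0.851  0.895 -0.248]
top blue [ 86 193  10   8  48] [ 90.9 196.2] [ 0.706  0.703 -0.272] [ 0.688  0.684 -0.283] [ 0.717  0.722 -0.259]
top blue [ 92 197  16  15  98] [ 99.  204.5] [ 0.669  0.667 -0.27 ] [ 0.646  0.635 -0.287] [ 0.698  0.7   -0.253]
top blue [ 92 213  14  10  96] [ 97.3 218.3] [ 0.623  0.684 -0.309] [ 0.61   0.667 -0.341] [ 0.64   0.718 -0.276]
```

View pics/side0.png

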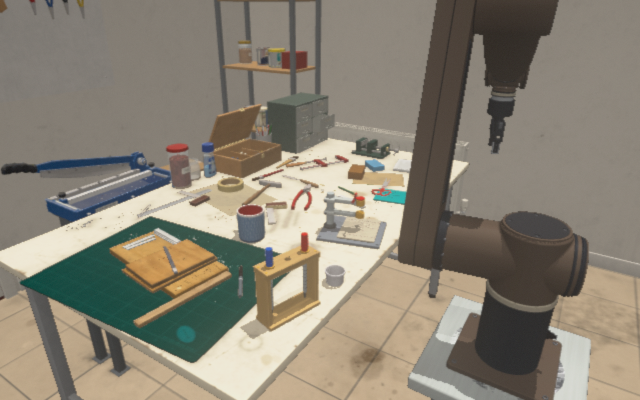

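View pics/top0.png

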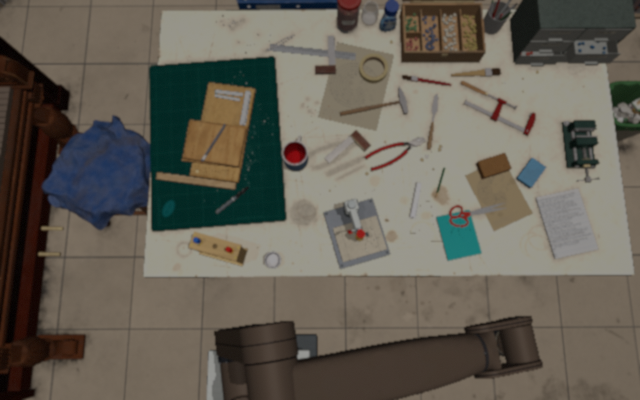

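Run:
```python
import cv2
a=cv2.imread('pics/side0.png');b=cv2.imread('pics/top0.png')
cv2.imwrite('pics/cs.png',cv2.resize(a[170:330,270:430],None,fx=3.7,fy=3.7,interpolation=cv2.INTER_CUBIC))
cv2.imwrite('pics/ct.png',cv2.resize(b[140:290,210:410],None,fx=3.9,fy=3.9,interpolation=cv2.INTER_CUBIC))
```

```text
(no output)
```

View pics/cs.png

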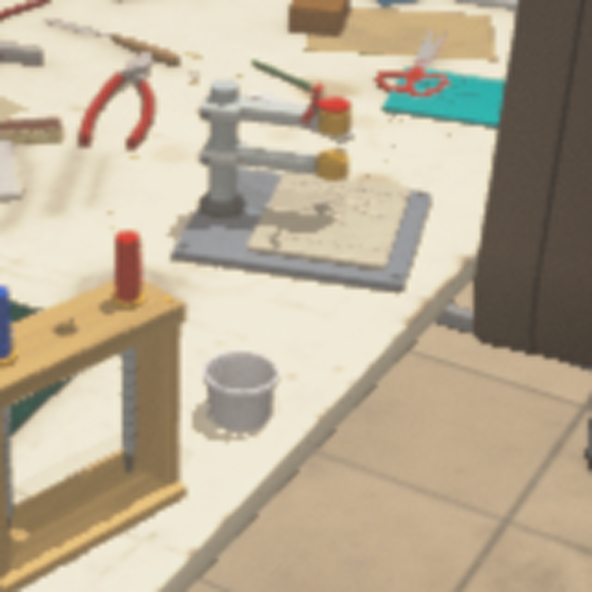

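View pics/ct.png

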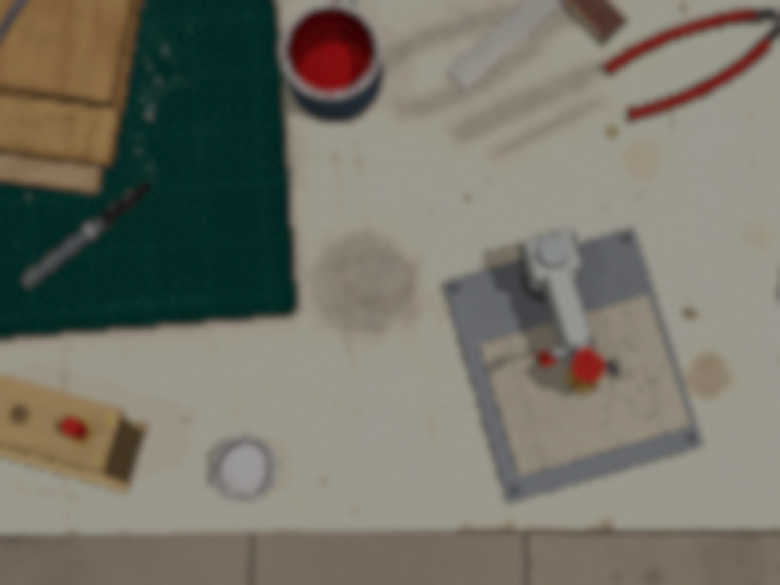

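The side view shows the stand (bushings near px (358,200)), the red probe at the rack's near/right end (304,241) and the blue scriber at the left end. The top view shows the cap at (360,233), the lever beside it at about (350,232), and the rack at lower left. Next I'll measure these properly.

Run:
```python
from h import *
L=lambda t:dict(np.load(f'/tmp/{t}.npz'))
t=L('top0'); s=L('side0')
# base plate corners from grey mask in top
img=t['image']; h=cv2.cvtColor(img,cv2.COLOR_RGB2HSV)
cor=[np.array(c)/3.9+[210,140] for c in[(445,285),(630,232),(700,443),(512,500)]]
W=[ray(t,c,.01) for c in cor]
for w in W: print(w.round(4))
e=[W[(i+1)%4]-W[i] for i in range(4)]; print([np.linalg.norm(x).round(4) for x in e],[np.degrees(np.arctan2(x[1],x[0])).round(1) for x in e])
print('centre',np.mean(W,0).round(4))
P=pts(t)
# red cap/lever in top with looser mask
roi=(slice(215,250),slice(335,380))
H,S,V=[h[...,i] for i in range(3)]
m=(((H<10)|(H>170))&(S>110)).astype(np.uint8)
n,l,st,ce=cv2.connectedComponentsWithStats(m)
for i in range(1,n):
    if st[i,4]>=4 and st[i,1]>205: print('top red',st[i],ce[i].round(2),ray(t,ce[i],.1235).round(4),ray(t,ce[i],.193).round(4),ray(t,ce[i],.15).round(4), P[l==i].max(0).round(3))
print('blue knob'); mb=((H>95)&(H<135)&(S>90)).astype(np.uint8); n,l,st,ce=cv2.connectedComponentsWithStats(mb)
for i in range(1,n):
    if st[i,4]>=4 and st[i,1]>225: print(st[i],ce[i],ray(t,ce[i],.19).round(4))
hs=cv2.cvtColor(s['image'],cv2.COLOR_RGB2HSV); H,S,V=[hs[...,i] for i in range(3)]
Ps=pts(s)
m=(((H<10)|(H>170))&(S>120)).astype(np.uint8); n,l,st,ce=cv2.connectedComponentsWithStats(m)
for i in range(1,n):
    if st[i,4]>=8 and 180<st[i,1]<260 and st[i,0]>290: print('side red',st[i],ce[i].round(2),'knob172',ray(s,ce[i],.172).round(4),'cap',ray(s,ce[i],.1235).round(4))
# bushings brass
m=((H>14)&(H<28)&(S>120)&(V>90)).astype(np.uint8); m[:, :345]=0; m[:,380:]=0; m[:190]=0;m[225:]=0
n,l,st,ce=cv2.connectedComponentsWithStats(m)
for i in range(1,n):
    if st[i,4]>=8: print('brass',st[i],ce[i].round(2),ray(s,ce[i],.108).round(4),ray(s,ce[i],.065).round(4))
for nm,c in(('top',(553/3.9+210,248/3.9+140)),): print('post top',ray(t,c,.128).round(4))
```

```text
[ 0.5826 -0.2046  0.01  ]
[ 0.628 -0.363  0.01 ]
[ 0.4476 -0.417   0.01  ]
[ 0.4009 -0.2593  0.01  ]
[np.float64(0.1648), np.float64(0.1883), np.float64(0.1645), np.float64(0.1898)] [np.float64(-74.0), np.float64(-163.3), np.float64(106.5), np.float64(16.8)]
centre [ 0.5148 -0.311   0.01  ]
top red [450 206  20  19  96] [459.29 214.25] [ 0.5566 -0.6218  0.1235] [ 0.5442 -0.603   0.193 ] [ 0.5519 -0.6146  0.15  ] [ 0.606 -0.62   0.019]
top red [  3 208   4   5  10] [  4.9 210.1] [0.5752 0.7864 0.1235] [0.562  0.7433 0.193 ] [0.5702 0.77   0.15  ] [ 0.616  0.898 -0.041]
top red [ 11 212   5   8  16] [ 13.12 215.69] [0.5575 0.7587 0.1235] [0.5451 0.7168 0.193 ] [0.5528 0.7427 0.15  ] [ 0.61   0.902 -0.06 ]
top red [  5 214   5   2   6] [  7.   214.67] [0.5608 0.7781 0.1235] [0.5482 0.7353 0.193 ] [0.556  0.7618 0.15  ] [ 0.596  0.892 -0.048]
top red [  2 217   3   4   5] [  3.4 218.4] [0.5491 0.7877 0.1235] [0.5371 0.7445 0.193 ] [0.5445 0.7713 0.15  ] [ 0.584  0.895 -0.041]
top red [  0 219   2   3   4] [  0.5  220.25] [0.5434 0.796  0.1235] [0.5315 0.7524 0.193 ] [0.5389 0.7793 0.15  
[... 5693 characters left out ...]
172 ] cap [ 0.4707 -0.4007  0.1235]
side red [292 190  11  18  48] [296.38 197.94] knob172 [ 0.6037 -0.118   0.172 ] cap [ 0.6665 -0.2086  0.1235]
side red [305 192   6  17  38] [308.26 200.84] knob172 [ 0.5648 -0.1193  0.172 ] cap [ 0.6238 -0.21    0.1235]
side red [355 193   9   8  36] [358.69 197.17] knob172 [ 0.4591 -0.2171  0.172 ] cap [ 0.5076 -0.3174  0.1235]
side red [301 233   7  18  95] [304.04 241.58] knob172 [0.4492 0.0766 0.172 ] cap [0.4968 0.0053 0.1235]
brass [357 200   7   6  35] [360.   202.71] [ 0.5003 -0.3134  0.108 ] [ 0.5415 -0.3996  0.065 ]
brass [356 211   8   7  46] [359.33 214.09] [ 0.4655 -0.2401  0.108 ] [ 0.5041 -0.3206  0.065 ]
post top [ 0.5907 -0.2898  0.128 ]
```

The measurements agree with each other:

| Item | Position (m) | Yaw |
|---|---|---|
| Bore | (0.499, -0.314) | 16.5° |
| Probe | about (0.447, 0.077) | – |
| Rack | – | about -16° |

The bore-to-post distance is 95 mm and the distance between knobs is 99 mm, both as they should be. First I'll move to the lever with the fingers shut.

Call:
play_rows(
  deltas=[
    {"linear":[2.7,3.6,0],"turn":[0,0,0]},
    {"linear":[2.7,3.6,0],"turn":[0,0,0]},
    {"linear":[2.7,3.6,0],"turn":[0,0,0]},
    {"linear":[2.7,3.6,0],"turn":[0,0,0]},
    {"linear":[2.7,3.6,0],"turn":[0,0,0]},
  ],
  claw=0,
  newtons=40,
)

```text
time: 0.72
tool_pos: [0.3332, -0.4598, 0.1998]
tcp_rot: [[-0.002, 0.287, -0.958], [0.007, -0.958, -0.287], [-1.0, -0.008, -0.0]]
force: [-0.1, 0.1, 1.1]
opening: -0.0002
```

Call:
play_rows(
  deltas=[
    {"linear":[3.0,3.9,0.1],"turn":[0,0,0]},
    {"linear":[3.0,3.9,0.1],"turn":[0,0,0]},
    {"linear":[3.0,4.0,0.1],"turn":[0,0,0]},
    {"linear":[3.0,4.0,0.1],"turn":[0,0,0]},
    {"linear":[1.5,2.0,0],"turn":[0,0,0]},
  ],
)

```text
time: 1.35
tool_pos: [0.4712, -0.2729, 0.2013]
tcp_rot: [[-0.004, 0.288, -0.958], [0.011, -0.957, -0.288], [-1.0, -0.011, 0.001]]
force: [-0.4, -1.6, -0.3]
opening: 0.0002
```

Run:
```python
from h import *
st=read_state(); p=np.array(st['tool_pos']); print(p, st['tcp_rot'])
print((np.array([.468,-.282,.126])-p)*100)
s=grab('side','side1'); t=grab('top','top1')
cv2.imwrite('pics/cs1.png',cv2.resize(s['image'][150:270,270:430,::-1],None,fx=5,fy=5,interpolation=cv2.INTER_CUBIC))
```

```text
[ 0.47122151 -0.27292169  0.20134045] [[-3.85027711e-03  2.88237176e-01 -9.57551307e-01]
 [ 1.07899497e-02 -9.57490687e-01 -2.88262314e-01]
 [-9.99934374e-01 -1.14418203e-02  5.76539838e-04]]
[-0.32215113 -0.90783066 -7.53404478]
```

View pics/cs1.png

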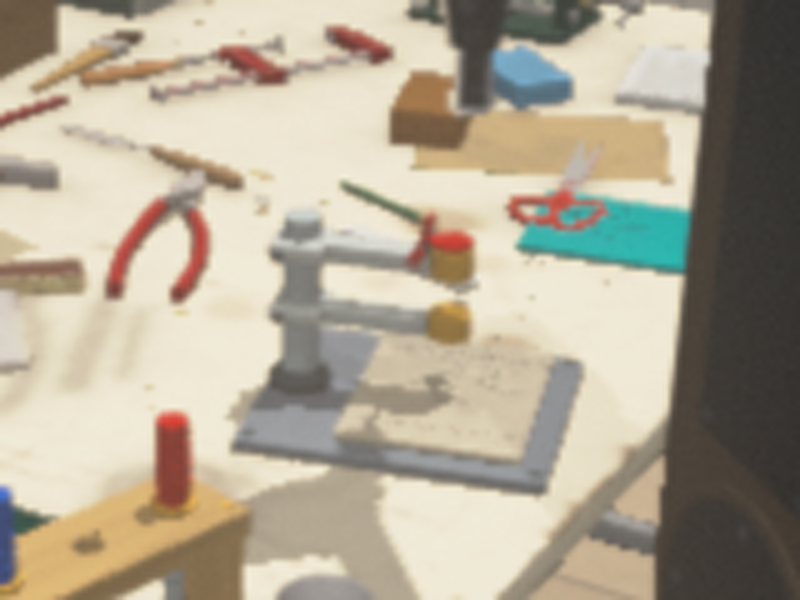

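The closed fingertips show at about px (364,172), above the near side of the lever as expected. Now I'll lower them beside the lever.

Call:
play_rows(
  deltas=[
    {"linear":[-0.3,-0.9,-1.5],"turn":[-0.011,-0.004,0]},
    {"linear":[0,0,-2.5],"turn":[0,0,0]},
    {"linear":[0,0,-2.3],"turn":[0,0,0]},
    {"linear":[0,0,-1.0],"turn":[0,0,0]},
    {"linear":[0,0,0],"turn":[0,0,0]},
  ],
)

```text
time: 2.08
tool_pos: [0.4657, -0.285, 0.1258]
tcp_rot: [[-0.002, 0.288, -0.958], [-0.002, -0.958, -0.288], [-1.0, 0.001, 0.002]]
force: [-0.6, 0.8, 0.1]
opening: 0.0003
```

Call:
play_rows(
  deltas=[
    {"linear":[1.3,0.42,0],"turn":[0,0,0]},
    {"linear":[1.3,0.42,0],"turn":[0,0,0]},
    {"linear":[1.2,0.38,0],"turn":[0,0,0]},
    {"linear":[1.2,0.38,0],"turn":[0,0,0]},
    {"linear":[1.2,0.38,0],"turn":[0,0,0]},
  ],
)

```text
time: 2.7
tool_pos: [0.5337, -0.2653, 0.1293]
tcp_rot: [[0.003, 0.288, -0.958], [-0.005, -0.958, -0.288], [-1.0, 0.006, -0.002]]
force: [-0.2, -0.7, 0.1]
opening: 0.0
```

Run:
```python
from h import *
s=grab('side','side2')
cv2.imwrite('pics/cs2.png',cv2.resize(s['image'][150:270,270:430,::-1],None,fx=5,fy=5,interpolation=cv2.INTER_CUBIC))
```

```text
(no output)
```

View pics/cs2.png

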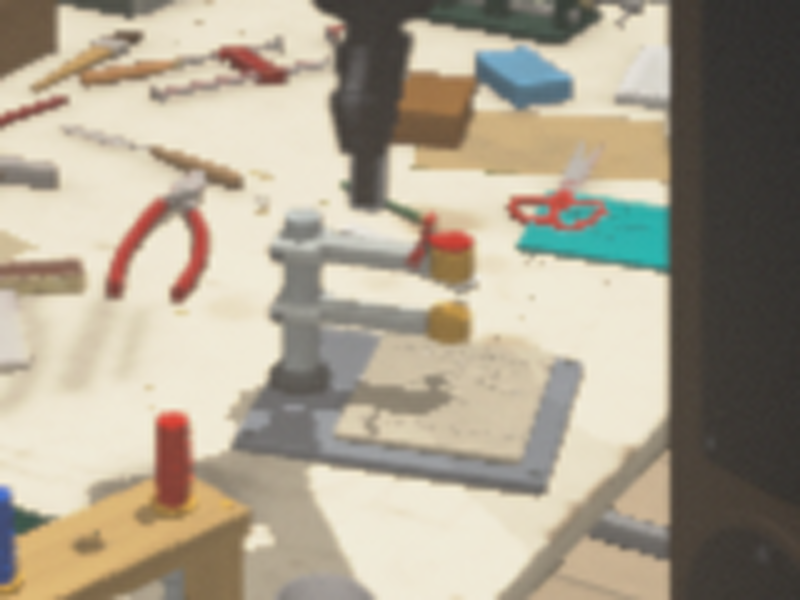

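Run:
```python
from h import *
s=dict(np.load('/tmp/side2.npz'))
st=read_state();print(st['tool_pos'])
c=lambda P:((proj(s,np.array(P))-[270,150])*5).round(0)
print('tip',c(st['tool_pos']))
B=np.array([.499,-.314,0]);a=np.radians(16.5);X=np.array([np.cos(a),np.sin(a),0]);Y=np.array([-X[1],X[0],0])
for n,x,y,z in(('mouth',0,0,118),('hinge lever',17.5,32,121.5),('levertip',7.5,32,150),('levertip out',7.5,38,150),('post',96,0,128),('low',0,0,74)): print(n,c(B+X*x/1e3+Y*y/1e3+[0,0,z/1e3]))
s1=dict(np.load('/tmp/side1.npz')); print('side1 tip',[((proj(s1,np.array([.4712,-.2729,.2013]))-[270,150])*5).round(0)])
P=pts(s)
for u,v in((368,190),(368,150),(430,225),(450,242),(450,265)):
    print((u,v),P[150+v//5,270+u//5].round(4))
cv2.imwrite('pics/cz.png',cv2.resize(s['image'][180:220,320:370,::-1],None,fx=14,fy=14,interpolation=cv2.INTER_NEAREST))
t=grab('top','top2')
cv2.imwrite('pics/ctz.png',cv2.resize(t['image'][180:260,310:400,::-1],None,fx=7,fy=7,interpolation=cv2.INTER_NEAREST))
```

```text
[ 0.5349697  -0.26488664  0.12942893]
tip [364. 246.]
mouth [453. 249.]
hinge lever [415. 261.]
levertip [434. 220.]
levertip out [432. 223.]
post [302. 217.]
low [450. 313.]
side1 tip [array([471., 152.])]
(368, 190) [ 0.5273 -0.2495  0.1734]
(368, 150) [ 0.5187 -0.2319  0.2063]
(430, 225) [ 0.4985 -0.2794  0.1468]
(450, 242) [ 0.4998 -0.3108  0.125 ]
(450, 265) [ 0.4996 -0.3121  0.1077]
```

View pics/cz.png

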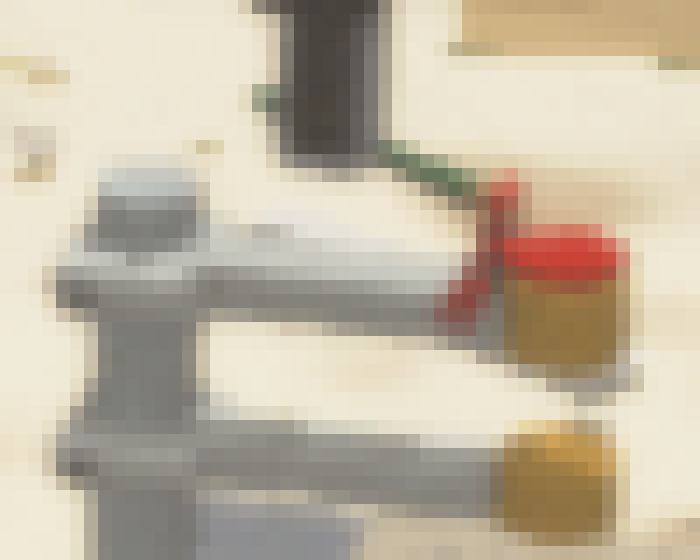

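View pics/ctz.png

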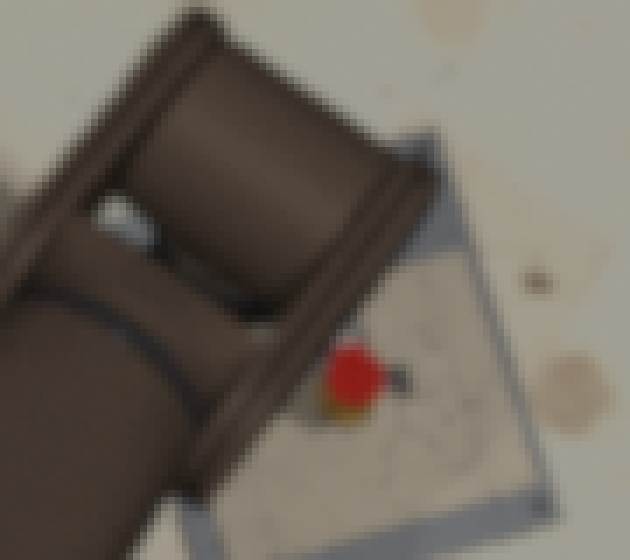

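Run:
```python
from h import *
for tag,tp,(u0,u1,v0,v1) in(('side2',[.5345,-.265,.1293],(337,352,160,200)),('side1',[.4712,-.2729,.2013],(358,370,150,182)),('side0',[.198,-.645,.204],(485,510,110,160))):
    s=dict(np.load(f'/tmp/{tag}.npz')); P=pts(s)
    print(tag,'tcp',tp,'px',proj(s,np.array(tp)).round(1))
    d=s['depth']
    for v in range(v0,v1,2):
        # nearest-to-expected-depth pixels
        ex=(s['world_to_cam']@np.append(tp,1))[2]
        us=[u for u in range(u0,u1) if abs(d[v,u]-ex)<.06]
        if us: print(v,us[0],us[-1],P[v,us].mean(0).round(3),s['image'][v,(us[0]+us[-1])//2])
```

```text
side2 tcp [0.5345, -0.265, 0.1293] px [342.9 199.3]
160 351 351 [ 0.52  -0.28   0.253] [111 103  92]
162 350 351 [ 0.53  -0.297  0.24 ] [79 74 68]
164 350 350 [ 0.522 -0.278  0.241] [92 85 76]
166 337 350 [ 0.528 -0.261  0.238] [74 68 65]
168 349 350 [ 0.521 -0.275  0.229] [75 69 61]
170 346 349 [ 0.521 -0.261  0.227] [71 64 60]
172 345 349 [ 0.522 -0.261  0.221] [71 66 61]
174 346 349 [ 0.524 -0.269  0.212] [71 65 60]
176 346 348 [ 0.524 -0.266  0.207] [75 68 62]
178 339 347 [ 0.525 -0.25   0.205] [72 65 60]
180 338 347 [ 0.529 -0.244  0.2  ] [71 66 61]
182 339 347 [ 0.532 -0.256  0.189] [74 68 63]
184 339 347 [ 0.531 -0.256  0.183] [76 71 64]
186 339 346 [ 0.532 -0.254  0.177] [74 68 64]
188 339 346 [ 0.531 -0.254  0.171] [77 71 65]
190 339 346 [ 0.532 -0.255  0.164] [80 74 68]
192 343 345 [ 0.528 -0.259  0.157] [168 160 147]
198 337 351 [ 0.551 -0.303  0.116] [205 204 195]
side1 tcp [0.4712, -0.2729, 0.2013] px [364.2 180.5]
150 368 369 [ 0.457 -0.259  0.299] [64 61 56]
152 368 369 [ 0.458 -0.262  0.293] [66 62 56]
154 368 369 [ 0.459 -0.266  0.285] [65 62 57]
156 361 369 [ 0.465 
[... 482 characters left out ...]
[46 46 44]
118 492 494 [ 0.221 -0.675  0.336] [56 55 54]
120 491 504 [ 0.21  -0.651  0.335] [51 48 49]
122 491 491 [ 0.219 -0.644  0.329] [65 62 59]
124 490 491 [ 0.22  -0.648  0.322] [80 77 72]
126 490 491 [ 0.218 -0.64   0.318] [65 62 58]
128 489 491 [ 0.226 -0.682  0.301] [56 54 52]
130 490 491 [ 0.224 -0.685  0.294] [65 63 59]
132 490 491 [ 0.222 -0.681  0.289] [64 62 58]
134 490 491 [ 0.222 -0.688  0.28 ] [68 66 62]
136 490 492 [ 0.218 -0.682  0.275] [52 51 48]
138 489 492 [ 0.219 -0.68   0.269] [57 54 52]
140 489 492 [ 0.218 -0.683  0.262] [52 50 48]
142 489 492 [ 0.217 -0.683  0.255] [54 50 49]
144 488 491 [ 0.219 -0.686  0.247] [55 53 52]
152 492 493 [ 0.191 -0.596  0.249] [98 98 97]
```

The picture shows that the fingertip's lower end is at px (343,191), at z≈0.158, while the reported TCP z is 0.129. So the real tips sit about 29 mm above the reported TCP, and they passed over the lever without touching it. The cap is still shut. I'll go back and push lower, at TCP z≈0.101.

Call:
play_rows(
  deltas=[
    {"linear":[-2.5,-0.7,0.2],"turn":[0,0,0]},
    {"linear":[-2.5,-0.7,0.1],"turn":[0.005,0.003,0]},
    {"linear":[-1.9,-0.5,0],"turn":[0,0,0]},
    {"linear":[0,0,0],"turn":[0,0,0]},
    {"linear":[0,0,0],"turn":[0,0,0]},
  ],
)

```text
time: 3.42
tool_pos: [0.4633, -0.2842, 0.1319]
tcp_rot: [[0.0, 0.29, -0.957], [-0.0, -0.957, -0.29], [-1.0, 0.0, -0.0]]
force: [0.3, -0.0, -0.6]
opening: 0.0001
```

Call:
play_rows(
  deltas=[
    {"linear":[0,0,-1.0],"turn":[0,0,0]},
    {"linear":[0,0,-1.0],"turn":[0,0,0]},
    {"linear":[0,0,-0.7],"turn":[0,0,0]},
    {"linear":[0,0,0],"turn":[0,0,0]},
    {"linear":[0,0,0],"turn":[0,0,0]},
  ],
)

```text
time: 4.05
tool_pos: [0.4641, -0.2832, 0.1019]
tcp_rot: [[-0.001, 0.292, -0.957], [0.001, -0.957, -0.292], [-1.0, -0.001, 0.001]]
force: [0.0, 0.4, 0.6]
opening: -0.0003
```

Run:
```python
from h import *
s=grab('side','side3')
cv2.imwrite('pics/cs3.png',cv2.resize(s['image'][170:230,320:400,::-1],None,fx=10,fy=10,interpolation=cv2.INTER_CUBIC))
P=pts(s);tp=np.array(read_state()['tool_pos']);print(tp,proj(s,tp)); ex=(s['world_to_cam']@np.append(tp,1))[2]; d=s['depth']
for v in range(180,215):
    us=[u for u in range(355,378) if abs(d[v,u]-ex)<.06]
    if us: print(v,us[0],us[-1],P[v,us].mean(0).round(3),s['image'][v,(us[0]+us[-1])//2])
```

```text
[ 0.46409    -0.28324035  0.10188555] [366.17490852 210.7513402 ]
180 373 373 [ 0.452 -0.291  0.201] [126 110  87]
181 373 373 [ 0.451 -0.289  0.199] [129 113  91]
182 370 373 [ 0.451 -0.278  0.199] [73 68 62]
183 370 372 [ 0.448 -0.271  0.199] [74 68 60]
184 370 372 [ 0.449 -0.273  0.195] [78 73 64]
185 370 372 [ 0.454 -0.285  0.187] [91 86 76]
186 370 371 [ 0.453 -0.278  0.186] [76 71 65]
187 370 371 [ 0.454 -0.281  0.182] [81 75 67]
188 370 371 [ 0.453 -0.281  0.179] [80 74 67]
189 363 371 [ 0.457 -0.264  0.181] [74 68 62]
190 361 371 [ 0.457 -0.258  0.18 ] [73 68 63]
191 361 366 [ 0.461 -0.252  0.178] [78 72 67]
192 363 370 [ 0.459 -0.266  0.17 ] [72 67 60]
193 355 370 [ 0.472 -0.276  0.161] [186 168 141]
194 355 370 [ 0.47  -0.275  0.158] [179 162 139]
195 355 370 [ 0.469 -0.275  0.155] [173 153 132]
196 355 370 [ 0.482 -0.294  0.142] [174 119 104]
197 355 370 [ 0.485 -0.295  0.138] [169  90  82]
198 355 370 [ 0.483 -0.293  0.136] [165  86  79]
199 355 370 [ 0.482 -0.29   0.134] [134  89  82]
200 355 370 [ 0.482 -0.293  0.129] [122  96  83]
201 355 369 [ 0.482 -0.288  0.128] [122 107  85]
202 355 369 [ 0.484 -0.292  0.123] [127 112  89]
203 355 369 [ 0.484 -0.292  0.119] [138 114  78]
204 355 364 [ 0.5   -0.31   0.105] [142 114  65]
205 357 364 [ 0.496 -0.309  0.103] [146 117  68]
206 359 362 [ 0.495 -0.307  0.1  ] [145 124  87]
211 357 363 [ 0.501 -0.322  0.076] [196 156  82]
212 355 364 [ 0.502 -0.318  0.074] [182 142  74]
213 355 364 [ 0.5   -0.312  0.073] [157 125  68]
214 355 364 [ 0.498 -0.31   0.071] [148 118  67]
```

View pics/cs3.png

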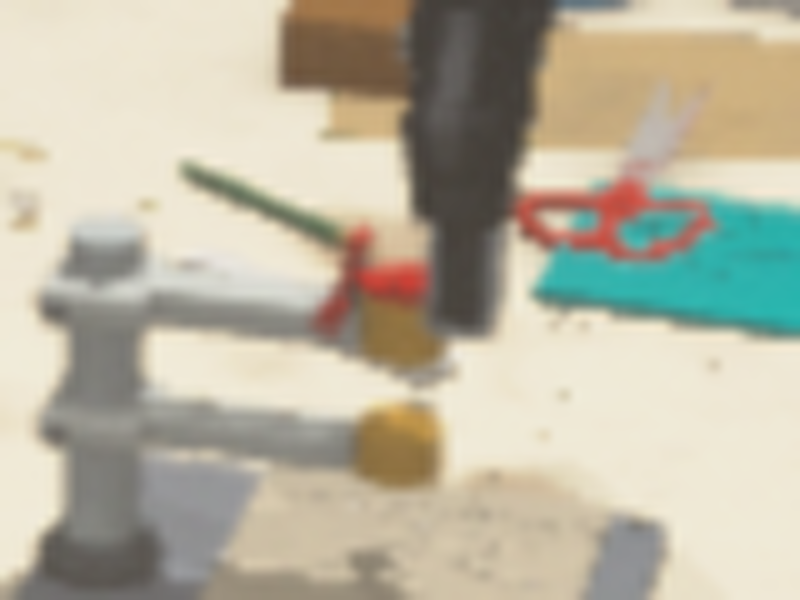

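The tip's bottom is now at px (366,203), z≈0.128, just in front of the lever. Now I'll push.

Call:
play_rows(
  deltas=[
    {"linear":[1.3,0.39,0],"turn":[0,0,0]},
    {"linear":[1.3,0.39,0],"turn":[0,0,0]},
    {"linear":[1.2,0.36,0],"turn":[0,0,0]},
    {"linear":[1.2,0.36,0],"turn":[0,0,0]},
    {"linear":[1.2,0.36,0],"turn":[0,0,0]},
  ],
)

```text
time: 4.72
tool_pos: [0.5307, -0.2638, 0.1029]
tcp_rot: [[0.0, 0.291, -0.957], [-0.0, -0.957, -0.291], [-1.0, 0.0, -0.0]]
force: [-0.7, 0.4, 0.5]
opening: -0.0002
```

Run:
```python
from h import *
s=grab('side','side4')
cv2.imwrite('pics/cs4.png',cv2.resize(s['image'][170:230,320:400,::-1],None,fx=10,fy=10,interpolation=cv2.INTER_CUBIC))
print(read_state()['force'])
```

```text
[ 0.79714924 -0.60272126  0.29631769]
```

View pics/cs4.png

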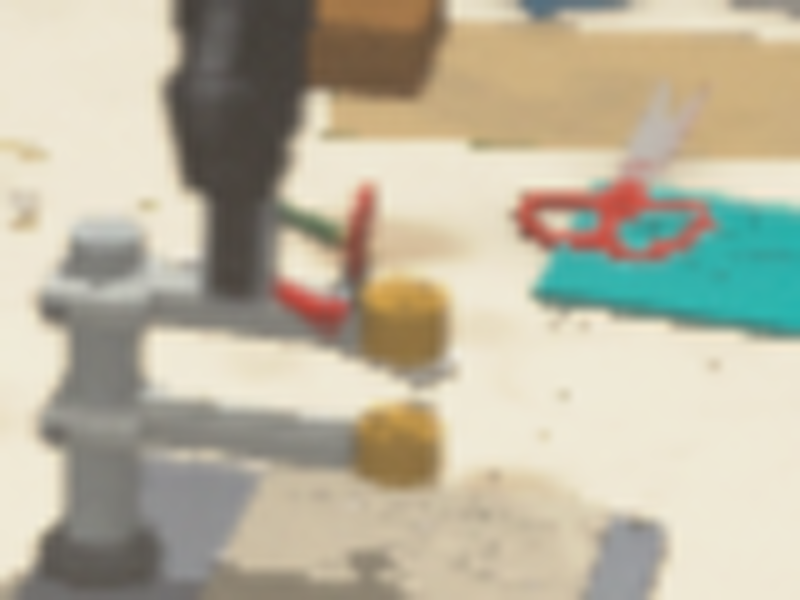

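Run:
```python
from h import *
s=dict(np.load('/tmp/side4.npz'))
B=np.array([.499,-.314,0]);a=np.radians(16.5);X=np.array([np.cos(a),np.sin(a),0]);Y=np.array([-X[1],X[0],0])
c=lambda x,y,z:((proj(s,B+X*x/1e3+Y*y/1e3+[0,0,z/1e3])-[320,170])*10).round(0)
for th in(1.2,1.4,1.57,1.8,2.0):
    f=th-.349; print(th,'lever',c(17.5+30*np.sin(f),32,121.5+30*np.cos(f)),'cap top',c(17.5-31*np.cos(th),0,121.5+31*np.sin(th)))
P=pts(s)
for u,v in((365,190),(362,220),(360,250),(300,300),(285,290),(330,315)): print(u,v,P[170+v//10,320+u//10].round(4))
```

```text
1.2 lever [260. 254.] cap top [391. 199.]
1.4 lever [248. 267.] cap top [372. 192.]
1.57 lever [240. 281.] cap top [355. 188.]
1.8 lever [234. 300.] cap top [332. 188.]
2.0 lever [233. 318.] cap top [313. 192.]
365 190 [ 0.514  -0.309   0.1524]
362 220 [ 0.5151 -0.3121  0.141 ]
360 250 [ 0.514  -0.3109  0.1317]
300 300 [ 0.516  -0.2757  0.1276]
285 290 [ 0.5217 -0.2735  0.1303]
330 315 [ 0.5065 -0.2773  0.1259]
```

The cap is standing roughly upright (top at px (365,185) in the crop, about 1.5 rad). For margin, I'll push a little further and lower on the lever.

Call:
play_rows(
  deltas=[
    {"linear":[0.4,0.12,-0.5],"turn":[0,0,0]},
    {"linear":[0.2,0.06,-0.5],"turn":[0,0,0]},
    {"linear":[0,0,-0.3],"turn":[0,0,0]},
    {"linear":[0,0,0],"turn":[0,0,0]},
    {"linear":[0,0,0],"turn":[0,0,0]},
  ],
)

```text
time: 5.4
tool_pos: [0.539, -0.2615, 0.0891]
tcp_rot: [[0.003, 0.292, -0.957], [-0.0, -0.957, -0.292], [-1.0, 0.001, -0.003]]
force: [0.9, 0.1, 0.3]
opening: 0.0003
```

Run:
```python
from h import *
s=grab('side','side5')
cv2.imwrite('pics/cs5.png',cv2.resize(s['image'][170:230,320:400,::-1],None,fx=10,fy=10,interpolation=cv2.INTER_CUBIC))
print(read_state()['force'])
```

```text
[1.23245123 0.00519959 0.30969692]
```

View pics/cs5.png

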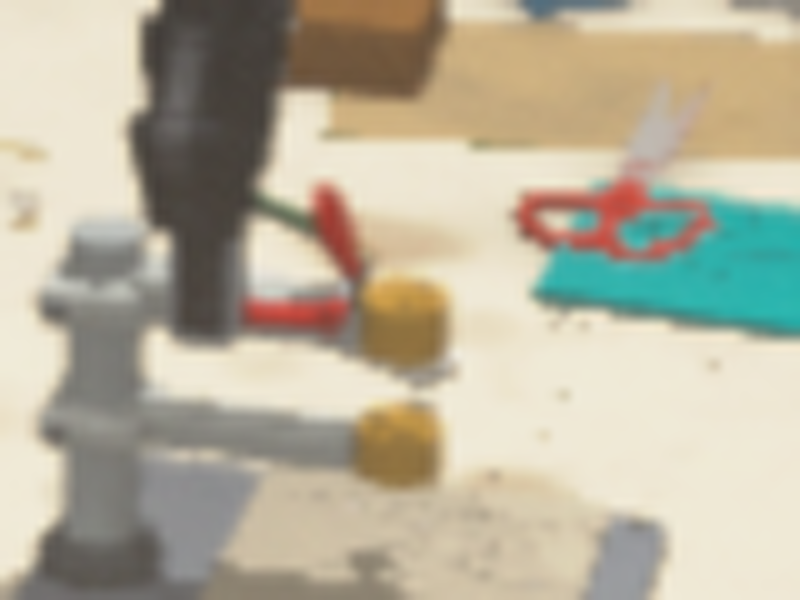

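The cap is now leaning well past upright (about 1.85 rad). I'll lift off and travel to the rack, turning the jaws across the row and opening them.

Call:
play_rows(
  deltas=[
    {"linear":[0,0,4.5],"turn":[0,0,0]},
    {"linear":[0,0,5.0],"turn":[0,0,0]},
    {"linear":[0,2.0,4.0],"turn":[0,0,0.1]},
    {"linear":[-1.0,3.5,0],"turn":[0,0,0.165]},
    {"linear":[-1.0,4.0,0],"turn":[0,0,0.165]},
  ],
)

```text
time: 6.08
tool_pos: [0.5157, -0.1664, 0.2278]
tcp_rot: [[-0.002, 0.67, -0.743], [-0.002, -0.743, -0.67], [-1.0, 0.0, 0.003]]
force: [0.3, 0.6, 0.1]
opening: -0.0001
```

Call:
play_rows(
  deltas=[
    {"linear":[-1.5,4.5,0],"turn":[0,0,0.16]},
    {"linear":[-1.5,4.5,0],"turn":[0,0,0.16]},
    {"linear":[-1.5,4.5,0],"turn":[0,0,0.16]},
    {"linear":[-1.5,4.5,0],"turn":[0,0,0.1]},
    {"linear":[0,0,0],"turn":[0,0,0]},
  ],
  claw=1,
)

```text
time: 6.7
tool_pos: [0.4511, 0.0196, 0.2288]
tcp_rot: [[0.0, 0.972, -0.234], [-0.004, -0.234, -0.972], [-1.0, 0.001, 0.004]]
force: [0.3, -0.3, 0.5]
opening: 0.0856
```

Run:
```python
from h import *
st=read_state(); p=np.array(st['tool_pos']);R=np.array(st['tcp_rot']); print(p,R.round(3).tolist(),st['opening'],'jaw',np.degrees(np.arctan2(R[1,1],R[0,1])))
s=grab('side','side6'); t=grab('top','top6')
cv2.imwrite('pics/cs6.png',cv2.resize(s['image'][170:290,240:400,::-1],None,fx=5,fy=5,interpolation=cv2.INTER_CUBIC))
```

```text
[0.45106961 0.01958807 0.22880107] [[0.0, 0.972, -0.234], [-0.004, -0.234, -0.972], [-1.0, 0.001, 0.004]] 0.08558575928633498 jaw -13.524224822119812
```

View pics/cs6.png

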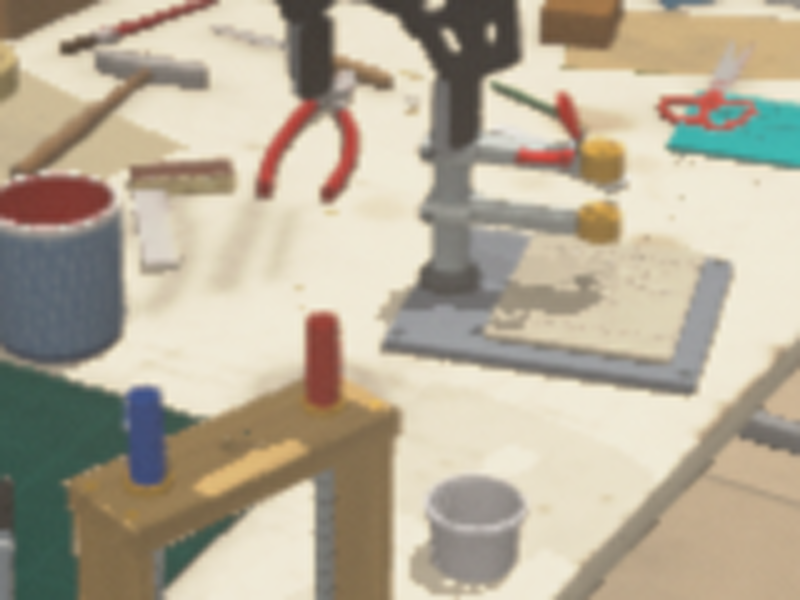

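The cap is still open at crop px (570,115), with the lever flat. The red knob is free at (322,360). I'll move over the probe and check before descending.

Call:
play_rows(
  deltas=[
    {"linear":[-0.1,2.5,0],"turn":[0.004,0,-0.04]},
    {"linear":[-0.2,2.3,-1.0],"turn":[0,0,0]},
    {"linear":[0,0.8,-1.0],"turn":[0,0,0]},
    {"linear":[0,0,0],"turn":[0,0,0]},
    {"linear":[0,0,0],"turn":[0,0,0]},
  ],
)

```text
time: 7.42
tool_pos: [0.4517, 0.0686, 0.2085]
tcp_rot: [[0.001, 0.958, -0.288], [-0.004, -0.288, -0.958], [-1.0, 0.002, 0.003]]
force: [-0.1, -0.2, 0.8]
opening: 0.0853
```

Run:
```python
from h import *
st=read_state(); p=np.array(st['tool_pos']);R=np.array(st['tcp_rot']); print(p,R.round(3).tolist(),st['opening'],'jaw',np.degrees(np.arctan2(R[1,1],R[0,1])))
s=grab('side','side7')
cv2.imwrite('pics/cs7.png',cv2.resize(s['image'][170:290,240:400,::-1],None,fx=5,fy=5,interpolation=cv2.INTER_CUBIC))
print((proj(s,np.array([p[0],p[1],.192]))-[240,170])*5)
```

```text
[0.4516764  0.06856416 0.2084975 ] [[0.001, 0.958, -0.288], [-0.004, -0.288, -0.958], [-1.0, 0.002, 0.003]] 0.08526222886121593 jaw -16.733214078448132
[325.16956523 310.8175823 ]
```

View pics/cs7.png

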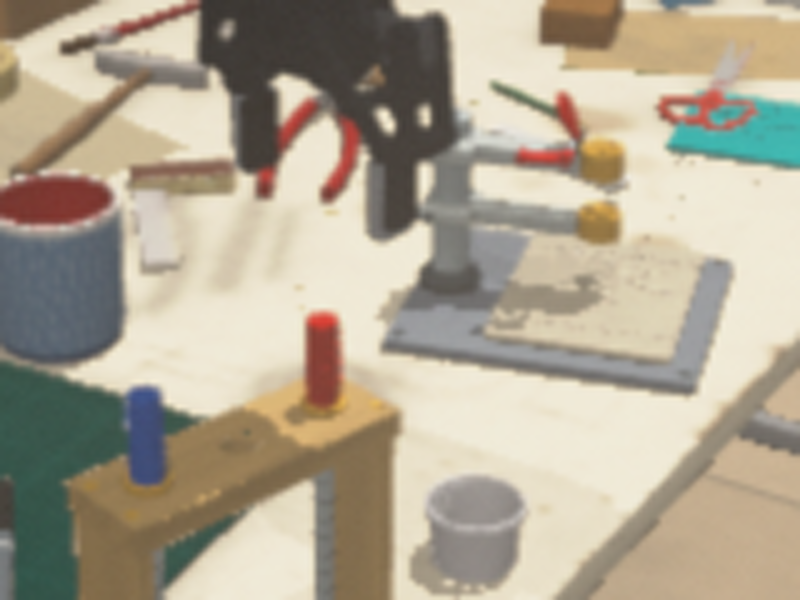

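Call:
play_rows(
  deltas=[
    {"linear":[-0.45,0.9,-1.0],"turn":[0.004,0,0]},
    {"linear":[0,0,-2.5],"turn":[0,0,0]},
    {"linear":[0,0,-2.5],"turn":[0,0,0]},
    {"linear":[0,0,-1.0],"turn":[0,0,0]},
    {"linear":[0,0,0],"turn":[0,0,0]},
  ],
)

```text
time: 8.1
tool_pos: [0.4466, 0.078, 0.1364]
tcp_rot: [[0.003, 0.957, -0.29], [0.001, -0.29, -0.957], [-1.0, 0.002, -0.002]]
force: [0.2, 0.1, 1.0]
opening: 0.0856
```

Run:
```python
from h import *
st=read_state(); p=np.array(st['tool_pos']);R=np.array(st['tcp_rot']); print(p,st['force'])
s=grab('side','side8')
cv2.imwrite('pics/cs8.png',cv2.resize(s['image'][210:290,250:350,::-1],None,fx=7,fy=7,interpolation=cv2.INTER_CUBIC))
t=grab('top','top8')
cv2.imwrite('pics/ct8.png',cv2.resize(t['image'][200:290,180:290,::-1],None,fx=7,fy=6,interpolation=cv2.INTER_CUBIC))
```

```text
[0.44657037 0.07798804 0.13644337] [0.21766415 0.05257962 0.99716816]
```

View pics/cs8.png

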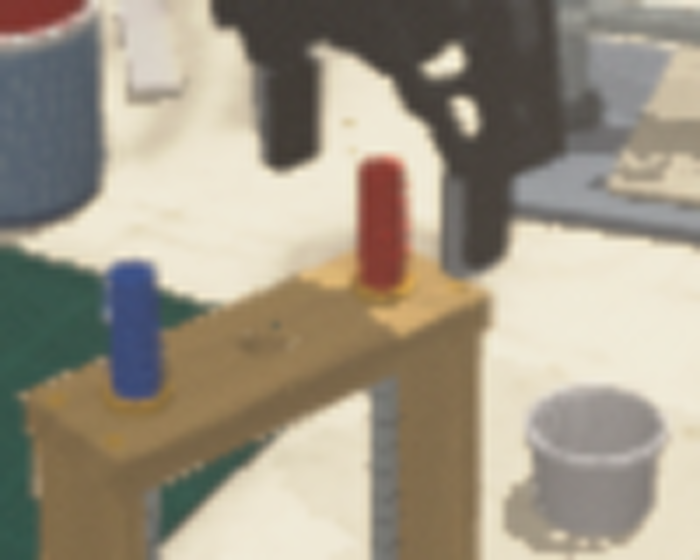

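View pics/ct8.png

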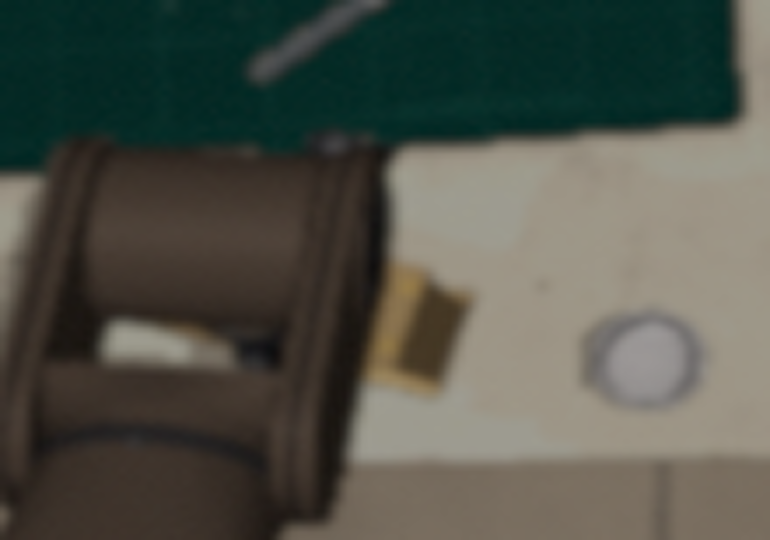

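The fingers straddle the red knob evenly: finger midpoint (382,218) against knob axis (383,224). I'll go down a bit further, then close.

Call:
play_rows(
  deltas=[
    {"linear":[0,0,-0.8],"turn":[0,0,0]},
    {"linear":[0,0,0],"turn":[0,0,0]},
    {"linear":[0,0,0],"turn":[0,0,0]},
    {"linear":[0,0,0],"turn":[0,0,0]},
    {"linear":[0,0,0],"turn":[0,0,0]},
  ],
)

```text
time: 8.82
tool_pos: [0.4492, 0.0778, 0.1316]
tcp_rot: [[0.01, 0.957, -0.29], [0.001, -0.29, -0.957], [-1.0, 0.009, -0.004]]
force: [-1.1, 0.1, -0.4]
opening: 0.0858
```

Call:
play_rows(
  deltas=[
    {"linear":[0,0,0],"turn":[0,0,0]},
    {"linear":[0,0,0],"turn":[0,0,0]},
    {"linear":[0,0,0],"turn":[0,0,0]},
    {"linear":[0,0,0],"turn":[0,0,0]},
    {"linear":[0,0,0],"turn":[0,0,0]},
  ],
  claw=0,
  newtons=50,
)

```text
time: 9.45
tool_pos: [0.4493, 0.0778, 0.1319]
tcp_rot: [[0.01, 0.957, -0.29], [0.001, -0.29, -0.957], [-1.0, 0.009, -0.004]]
force: [0.1, -0.7, -0.3]
opening: 0.0147
```

Run:
```python
from h import *
st=read_state(); p=np.array(st['tool_pos']);R=np.array(st['tcp_rot']); print(p,st['force'],st['opening'])
s=grab('side','side9')
cv2.imwrite('pics/cs9.png',cv2.resize(s['image'][210:290,250:350,::-1],None,fx=7,fy=7,interpolation=cv2.INTER_CUBIC))
```

```text
[0.44929295 0.07780865 0.13189715] [ 0.07056092 -0.67810305 -0.34883601] 0.014713554050709633
```

View pics/cs9.png

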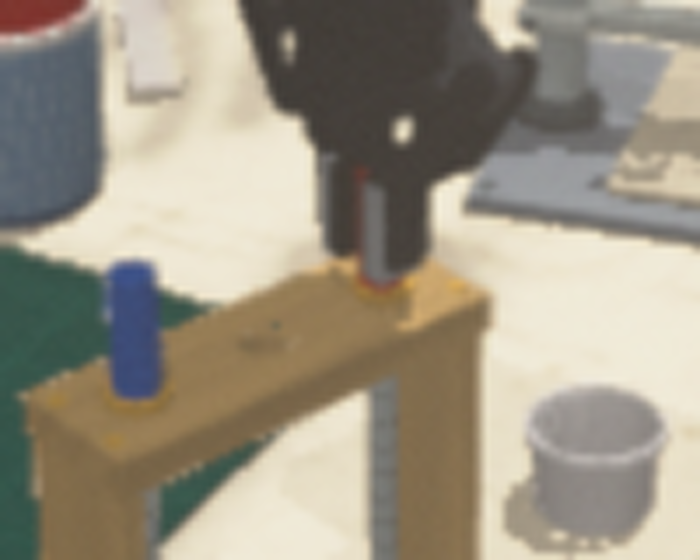

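The knob is gripped (opening 14.7 mm). Now I'll lift straight up.

Call:
play_rows(
  deltas=[
    {"linear":[0,0,2.0],"turn":[0,0,0]},
    {"linear":[0,0,3.5],"turn":[0,0,0]},
    {"linear":[0,0,3.5],"turn":[0,0,0]},
    {"linear":[0,0,3.5],"turn":[0,0,0]},
    {"linear":[0,0,3.0],"turn":[0,0,0]},
  ],
)

```text
time: 10.12
tool_pos: [0.4462, 0.0778, 0.2861]
tcp_rot: [[0.002, 0.957, -0.29], [0.001, -0.29, -0.957], [-1.0, 0.002, -0.002]]
force: [-0.2, 0.1, -0.2]
opening: 0.0144
```

Run:
```python
from h import *
st=read_state(); p=np.array(st['tool_pos']);R=np.array(st['tcp_rot']); print(p,R.round(3).tolist(),st['force'],st['opening'])
s=grab('side','side10')
cv2.imwrite('pics/cs10.png',cv2.resize(s['image'][150:290,220:380,::-1],None,fx=5,fy=4.2,interpolation=cv2.INTER_CUBIC))
```

```text
[0.44623509 0.07784545 0.28608315] [[0.002, 0.957, -0.29], [0.001, -0.29, -0.957], [-1.0, 0.002, -0.002]] [-0.16176952  0.07232629 -0.24165526] 0.014403867341988027
```

View pics/cs10.png

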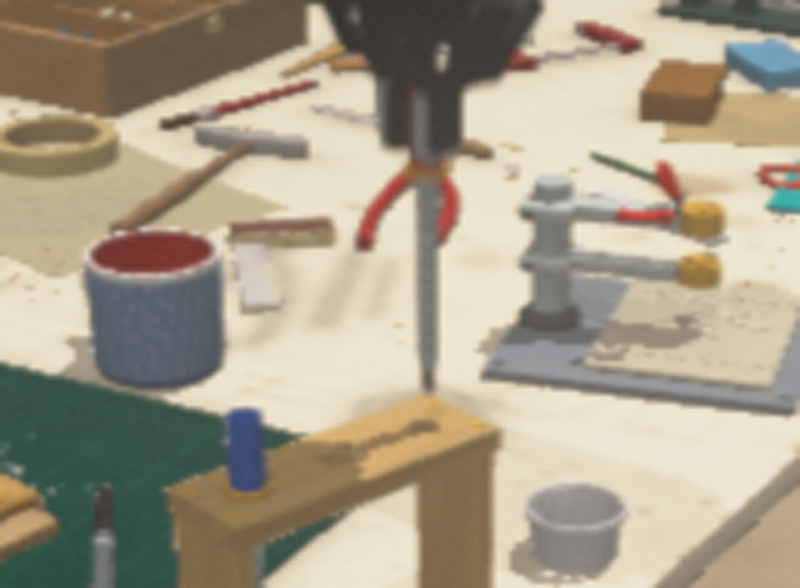

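The probe is out and hanging plumb, nib at crop px (428,388). Its nib is at z≈0.170. Carrying it to the stand while turning back -0.99 rad.

Call:
play_rows(
  deltas=[
    {"linear":[0.5,-2.5,0.2],"turn":[0,0,-0.12]},
    {"linear":[0.6,-4.0,0],"turn":[0,0,-0.15]},
    {"linear":[0.6,-4.0,0],"turn":[0,0,-0.15]},
    {"linear":[0.6,-4.0,0],"turn":[0,0,-0.15]},
    {"linear":[0.6,-4.0,0],"turn":[0,0,-0.15]},
  ],
)

```text
time: 10.8
tool_pos: [0.477, -0.1098, 0.29]
tcp_rot: [[0.008, 0.513, -0.858], [-0.006, -0.858, -0.514], [-1.0, 0.009, -0.004]]
force: [0.6, 0.2, 0.0]
opening: 0.0146
```

Call:
play_rows(
  deltas=[
    {"linear":[0.6,-4.0,0],"turn":[0,0,-0.12]},
    {"linear":[0.6,-4.0,0],"turn":[0,0,-0.06]},
    {"linear":[0.6,-4.0,0],"turn":[0,0,0]},
    {"linear":[0.3,-3.0,0],"turn":[0,0,0]},
    {"linear":[0,0,0],"turn":[0,0,0]},
  ],
)

```text
time: 11.42
tool_pos: [0.4965, -0.2664, 0.2825]
tcp_rot: [[0.001, 0.341, -0.94], [-0.002, -0.94, -0.341], [-1.0, 0.002, 0.0]]
force: [0.2, 0.1, -1.6]
opening: 0.0148
```

Run:
```python
from h import *
st=read_state(); p=np.array(st['tool_pos']);R=np.array(st['tcp_rot']); print(p,R.round(3).tolist(),st['force'],'jaw',np.degrees(np.arctan2(R[1,1],R[0,1])))
print((np.array([.499,-.314])-p[:2])*100)
```

```text
[ 0.49648718 -0.26639426  0.28245335] [[0.001, 0.341, -0.94], [-0.002, -0.94, -0.341], [-1.0, 0.002, 0.0]] [ 0.21615491  0.05632967 -1.61223348] jaw -70.07283742325158
[ 0.25128243 -4.76057409]
```

Call:
play_rows(
  deltas=[
    {"linear":[0.1,-2.2,0.1],"turn":[0,0,-0.04]},
    {"linear":[0.1,-2.0,0],"turn":[0,0,-0.02]},
    {"linear":[0.05,-0.5,0],"turn":[0,0,0]},
    {"linear":[0,0,0],"turn":[0,0,0]},
    {"linear":[0,0,0],"turn":[0,0,0]},
  ],
)

```text
time: 12.05
tool_pos: [0.499, -0.314, 0.2821]
tcp_rot: [[-0.001, 0.282, -0.959], [-0.0, -0.959, -0.282], [-1.0, -0.0, 0.001]]
force: [0.4, -0.4, -0.5]
opening: 0.0147
```

Run:
```python
from h import *
st=read_state(); p=np.array(st['tool_pos']);R=np.array(st['tcp_rot']); print(p,R.round(3).tolist(),st['force'],'jaw',np.degrees(np.arctan2(R[1,1],R[0,1])))
s=grab('side','side11')
cv2.imwrite('pics/cs11.png',cv2.resize(s['image'][130:230,310:410,::-1],None,fx=6,fy=6,interpolation=cv2.INTER_CUBIC))
t=grab('top','top11')
cv2.imwrite('pics/ct11.png',cv2.resize(t['image'][190:270,310:410,::-1],None,fx=7,fy=7,interpolation=cv2.INTER_CUBIC))
```

```text
[ 0.49903914 -0.31403022  0.28212749] [[-0.001, 0.282, -0.959], [-0.0, -0.959, -0.282], [-1.0, -0.0, 0.001]] [ 0.42905095 -0.39957213 -0.48863196] jaw -73.63126761047823
```

View pics/cs11.png

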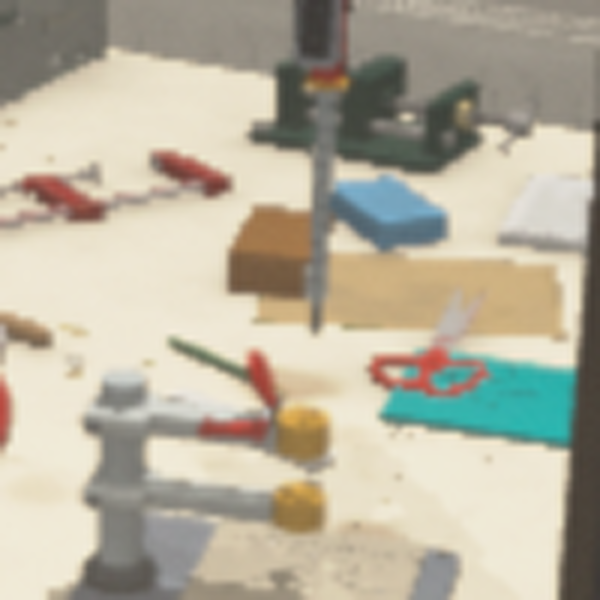

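View pics/ct11.png

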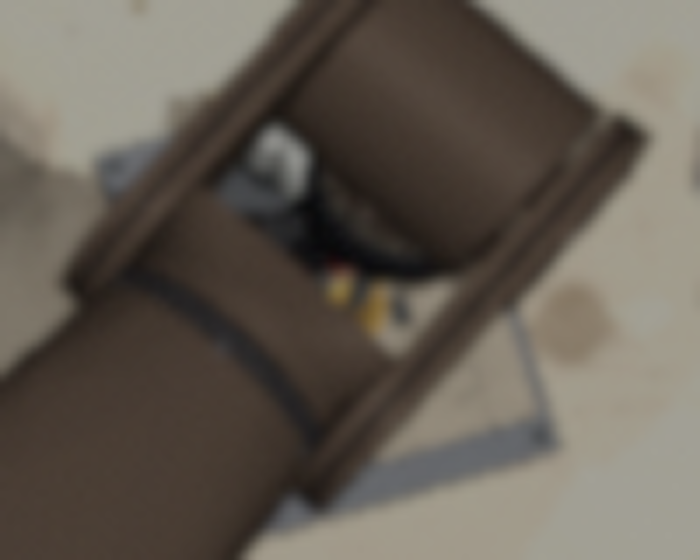

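```bash
cat > meas.py <<'E'
from h import *
def meas(tag):
    s=dict(np.load(f'/tmp/{tag}.npz')); img=s['image'].astype(int); d=s['depth']; P=pts(s)
    h=cv2.cvtColor(s['image'],cv2.COLOR_RGB2HSV)
    brass=(h[...,0]>12)&(h[...,0]<30)&(h[...,1]>140)&(h[...,2]>80)
    out=[]
    for nm,(v0,v1,u0,u1) in dict(up=(196,206,352,368),lo=(209,220,352,368)).items():
        for v in range(v0,v1):
            us=np.where(brass[v,u0:u1])[0]+u0
            if len(us)>5:
                out.append((nm,v,us.min(),us.max(),(us.min()+us.max())/2,d[v,us[2:-2]].mean()))
    return s,P,out
if __name__=='__main__':
    import sys
    s,P,o=meas(sys.argv[1])
    B=np.array([.499,-.314])
    for x in o: print(x[0],x[1],x[2],x[3],x[4],round(float(x[5]),4))
    for z in(.118,.108,.098,.074,.065,.056): p=np.array([*B,z]); print('pred',z,proj(s,p).round(2),'depth',(s['world_to_cam']@np.append(p,1))[2].round(4))
    tp=np.array(read_state()['tool_pos'])
    for v in range(146,187,2):
        row=s['depth'][v,358:372]; us=np.where(abs(row-(s['world_to_cam']@np.array([*tp[:2],.28-(v-144)*.0028,1]))[2])<.05)[0]+358
        if len(us): print('shaft',v,us.min(),us.max(),us.mean(),d if False else s['depth'][v,us].mean().round(4))
    for z in(.27,.25,.23,.21,.19,.17): p=np.array([*tp[:2],z]); print('pred shaft',z,proj(s,p).round(2),(s['world_to_cam']@np.append(p,1))[2].round(4))
E
python3 meas.py side11
python3 - <<'E'
import sys; sys.path.insert(0,'.')
import numpy as np
s=np.load('/tmp/side11.npz'); 
for v in range(150,188,3): print(v,s['image'][v,356:374].sum(1)//3, s['depth'][v,356:374].round(2))
E
```

```text
up 199 357 362 359.5 1.3526
up 200 357 363 360.0 1.3474
lo 212 357 362 359.5 1.3684
lo 213 357 362 359.5 1.3596
pred 0.118 [360.61 199.78] depth 1.3387
pred 0.108 [360.46 202.74] depth 1.3428
pred 0.098 [360.31 205.68] depth 1.347
pred 0.074 [359.95 212.66] depth 1.3569
pred 0.065 [359.81 215.25] depth 1.3606
pred 0.056 [359.68 217.82] depth 1.3643
shaft 146 363 365 364.0 1.2643
shaft 148 363 365 364.0 1.2652
shaft 150 363 365 364.0 1.2683
shaft 152 363 365 364.0 1.2722
shaft 154 362 365 363.5 1.2718
shaft 156 362 365 363.5 1.2748
shaft 158 362 365 363.5 1.2793
shaft 160 363 365 364.0 1.2794
shaft 162 362 364 363.0 1.2818
shaft 164 362 364 363.0 1.2853
shaft 166 362 364 363.0 1.287
shaft 168 362 364 363.0 1.2901
shaft 170 362 364 363.0 1.2878
shaft 172 362 364 363.0 1.2944
shaft 174 361 364 362.5 1.2987
shaft 176 361 364 362.5 1.2994
shaft 178 361 364 362.5 1.3031
shaft 180 362 363 362.5 1.3068
shaft 182 362 363 362.5 1.3098
shaft 184 362 363 362.5 1.311
pred shaft 0.27 [363.03 152.5 ] 1.2759
pred shaft 0.25 [362.7  158.98] 1.2842
pred shaft 0.23 [362.36 165.39] 1.2925
pred shaft 0.2
[... 1623 characters left out ...]
 1.87 1.88 1.87]
177 [ 89  88  88  89 102 121 119 122 143 163 166 168 169 170 171 171 172 173] [1.82 1.82 1.82 1.81 1.81 1.31 1.3  1.3  1.3  1.84 1.85 1.84 1.84 1.84
 1.85 1.84 1.84 1.85]
180 [163 162 162 161 160 154 124 134 162 167 166 166 166 166 165 166 164 165] [1.81 1.81 1.81 1.81 1.81 1.82 1.31 1.3  1.8  1.81 1.8  1.8  1.81 1.81
 1.81 1.82 1.81 1.81]
183 [179 180 182 181 178 156 106 136 176 181 176 168 165 167 165 164 165 166] [1.78 1.79 1.78 1.78 1.78 1.79 1.32 1.31 1.78 1.78 1.77 1.78 1.78 1.78
 1.78 1.78 1.78 1.78]
186 [228 227 227 228 226 222 216 221 226 227 227 225 226 226 227 227 226 226] [1.75 1.76 1.75 1.75 1.75 1.75 1.75 1.75 1.74 1.76 1.75 1.75 1.76 1.75
 1.75 1.75 1.75 1.75]
```

Run:
```python
from h import *
for tag in('side10','side11'):
    s=dict(np.load(f'/tmp/{tag}.npz')); h=cv2.cvtColor(s['image'],cv2.COLOR_RGB2HSV)
    for v in list(range(197,209))+list(range(209,222)):
        S=h[v,350:372,1].astype(float); print(tag,v,S.astype(int), s['depth'][v,357:364].round(3) if tag=='side11' else '')
```

```text
side10 197 [ 33  36  42  55  80 111  73  68  78  92  86  70  59  44  39  35  34  31
  33  33  31  34] 
side10 198 [ 26  34  34  31  16  56 103 119 132 142 137 126 111  92  68  36  30  30
  29  29  31  33] 
side10 199 [ 27  33  46  56  36  63 125 150 158 159 158 156 149 139 104  51  30  29
  29  29  29  31] 
side10 200 [130 131 141 149 121  77 122 154 159 156 152 157 157 149 109  56  36  33
  34  32  30  30] 
side10 201 [171 167 157 156 114  53 105 135 143 150 147 146 146 136  95  59  43  42
  42  42  37  35] 
side10 202 [130 126 126 119  71  40  98 131 136 141 138 138 134 128  91  61  45  45
  44  44  43  40] 
side10 203 [ 41  48  67  68  32  36 104 128 133 136 136 136 134 129  84  56  45  43
  43  42  41  40] 
side10 204 [ 44  40  39  34  22  37 102 129 133 136 135 135 135 122  74  45  37  38
  41  40  36  37] 
side10 205 [ 38  37  39  43  41  44  76 115 120 127 133 131 126 102  52  23  27  32
  34  35  36  35] 
side10 206 [ 37  34  31  33  37  41  47  53  66  88 103  96  78  54  27  35  32  31
  32  34  36  35] 
side10 207 [35 34 30 29 30 34 37 41 46 48 45 38 33 33 36 46 34 32 32 3
[... 4148 characters left out ...]
55 1.359 1.352 1.353 1.348 1.354 1.361]
side11 217 [ 47  48  46  46  53  71 105 124 135 136 140 133 123  91  63  46  52  59
  62  61  62  57] [1.357 1.359 1.354 1.357 1.353 1.353 1.359]
side11 218 [ 47  49  48  49  50  52  59  79 100 109 111 100  87  71  54  52  57  61
  62  62  63  63] [1.454 1.353 1.355 1.357 1.359 1.357 1.451]
side11 219 [49 49 49 50 48 48 49 54 56 59 57 56 56 52 50 49 51 53 52 52 52 56] [1.445 1.441 1.449 1.441 1.45  1.443 1.446]
side11 220 [47 49 49 49 46 42 49 50 49 48 49 50 50 50 49 49 51 49 49 51 50 51] [1.434 1.434 1.435 1.439 1.442 1.438 1.434]
side11 221 [50 49 50 50 48 49 50 51 50 50 50 48 48 48 49 48 48 50 48 49 49 50] [1.431 1.428 1.43  1.43  1.435 1.434 1.431]
```

Run:
```python
from h import *
s=dict(np.load('/tmp/side11.npz'));t=dict(np.load('/tmp/top8.npz'))
cv2.imwrite('pics/tz.png',cv2.resize(t['image'][200:260,320:400,::-1],None,fx=10,fy=10,interpolation=cv2.INTER_NEAREST))
B=np.array([.499,-.314]);hd=np.array([.539,-.842])
for sh in(0,.003,.006):
    C=B+hd*sh
    print(sh,C.round(4),'upbot',proj(s,np.array([*(C-hd*.014),.098])).round(2),'lobot',proj(s,np.array([*(C-hd*.014),.056])).round(2),'topback',proj(s,np.array([*(C+hd*.014),.118])).round(2),'lowtopback',proj(s,np.array([*(C+hd*.014),.074])).round(2))
    print('  top cam mouth',proj(t,np.array([*C,.118])).round(2),'r px',proj(t,np.array([C[0],C[1]+.014,.118]))[0]-proj(t,np.array([*C,.118]))[0])
print(s['image'][194:222,359:361].mean(1).astype(int).tolist())
```

```text
0 [ 0.499 -0.314] upbot [360.78 207.59] lobot [360.14 219.83] topback [360.15 197.95] lowtopback [359.49 210.73]
  top cam mouth [359.96 233.4 ] r px -4.548090196763212
0.003 [ 0.5006 -0.3165] upbot [360.68 207.18] lobot [360.04 219.39] topback [360.05 197.56] lowtopback [359.4  210.32]
  top cam mouth [360.77 232.87] r px -4.547113250843097
0.006 [ 0.5022 -0.3191] upbot [360.58 206.77] lobot [359.94 218.96] topback [359.95 197.18] lowtopback [359.3  209.91]
  top cam mouth [361.58 232.35] r px -4.54613672449517
[[216, 193, 158], [214, 189, 155], [222, 202, 167], [226, 204, 150], [214, 173, 99], [205, 159, 79], [190, 149, 73], [171, 135, 71], [153, 122, 68], [149, 119, 69], [148, 119, 69], [149, 120, 71], [151, 129, 93], [164, 152, 133], [217, 206, 179], [227, 217, 188], [216, 186, 129], [213, 168, 88], [189, 148, 75], [166, 130, 71], [156, 123, 70], [149, 119, 67], [149, 119, 69], [149, 119, 68], [160, 134, 91], [195, 180, 151], [195, 182, 158], [201, 187, 161]]
```

View pics/tz.png

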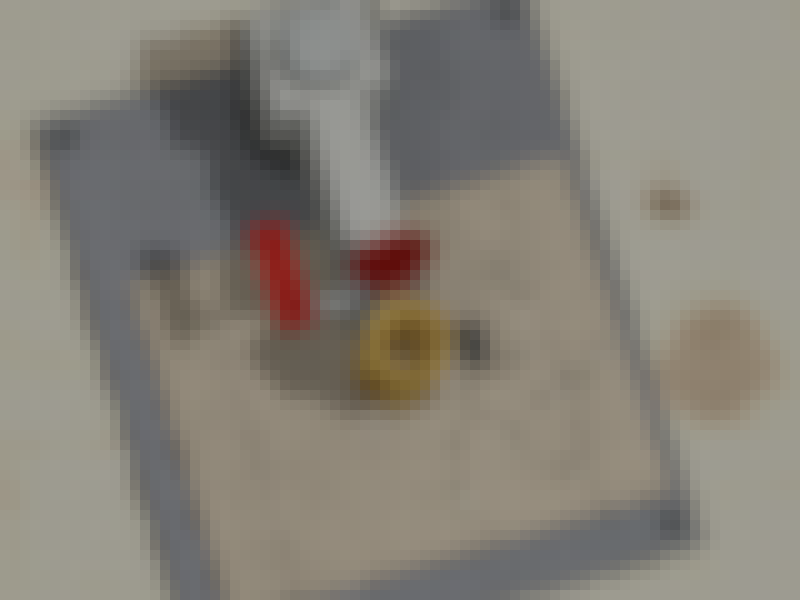

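Run:
```python
from h import *
s=dict(np.load('/tmp/side11.npz'))
for v in range(178,189): print(v,s['image'][v,359:367].mean(1).astype(int),s['depth'][v,359:367].round(3))
print('collar'); 
for v in range(138,152): print(v,s['image'][v,358:370].tolist())
tp=[.49904,-.31403]
for z in(.1662,.2962,.3002): print(z,proj(s,np.array([*tp,z])))
hd=np.array([.539,-.842]); print('collar front bottom',proj(s,np.array([*(tp-hd*.011),.2962])),'collar front top',proj(s,np.array([*(tp-hd*.011),.3002])))
```

```text
178 [ 90 103 125 123 127 146 161 163] [1.815 1.809 1.308 1.299 1.301 1.304 1.82  1.835]
179 [110 119 139 124 133 157 164 165] [1.814 1.815 1.307 1.302 1.3   1.302 1.819 1.815]
180 [161 160 154 124 134 162 167 166] [1.812 1.807 1.815 1.309 1.304 1.801 1.813 1.801]
181 [173 170 155 113 131 164 165 165] [1.8   1.805 1.795 1.31  1.307 1.796 1.804 1.799]
182 [174 172 155 106 132 166 169 168] [1.789 1.788 1.789 1.31  1.309 1.789 1.785 1.79 ]
183 [181 178 156 106 136 176 181 176] [1.778 1.778 1.786 1.315 1.311 1.775 1.778 1.771]
184 [219 212 177 118 162 215 219 206] [1.768 1.768 1.766 1.31  1.312 1.769 1.762 1.773]
185 [227 224 207 159 200 224 227 224] [1.76  1.764 1.765 1.319 1.757 1.763 1.764 1.76 ]
186 [228 226 222 216 221 226 227 227] [1.749 1.751 1.747 1.749 1.749 1.745 1.755 1.748]
187 [227 226 226 225 226 226 225 225] [1.746 1.742 1.741 1.739 1.74  1.738 1.739 1.746]
188 [227 226 226 227 226 226 226 226] [1.733 1.728 1.733 1.736 1.73  1.731 1.731 1.726]
collar
138 [[131, 127, 119], [108, 106, 103], [71, 68, 66], [65, 62, 58], [63, 59, 56], [66, 63, 59], [76, 74, 71], [102, 99, 98], [
[... 1982 characters left out ...]
95, 88], [119, 116, 110], [119, 119, 116], [121, 121, 117], [119, 120, 114], [112, 109, 103], [75, 77, 70], [66, 70, 62], [67, 70, 62]]
150 [[70, 74, 66], [70, 74, 65], [70, 74, 65], [81, 83, 75], [99, 101, 94], [115, 116, 112], [119, 120, 116], [114, 116, 111], [102, 102, 94], [72, 76, 68], [67, 71, 62], [66, 70, 63]]
151 [[73, 80, 70], [73, 77, 69], [76, 83, 73], [81, 90, 80], [91, 98, 90], [109, 110, 107], [113, 113, 110], [105, 106, 102], [82, 87, 78], [69, 72, 64], [68, 72, 63], [67, 70, 63]]
0.1662 [361.35709517 185.27037177]
0.2962 [363.5011598  143.86568026]
0.3002 [363.57002007 142.53589827]
collar front bottom [363.91941388 144.96891492] collar front top [363.98937549 143.62996144]
```

The readings from the two cameras disagree by about 5 mm. The side camera agrees with the arm at the held probe: the nib-end and collar rows match to within 0.1 px. So I take the side-relative measurement and move the probe about (+6.5, -3.0) mm, then check again just above the mouth.

Call:
play_rows(
  deltas=[
    {"linear":[0.65,-0.3,0],"turn":[0,0,0]},
    {"linear":[0,0,-1.0],"turn":[0,0,0]},
    {"linear":[0,0,-1.5],"turn":[0,0,0]},
    {"linear":[0,0,-1.5],"turn":[0,0,0]},
    {"linear":[0,0,0],"turn":[0,0,0]},
  ],
)

```text
time: 12.78
tool_pos: [0.5055, -0.3157, 0.238]
tcp_rot: [[-0.002, 0.283, -0.959], [0.002, -0.959, -0.283], [-1.0, -0.002, 0.002]]
force: [0.5, -0.3, -0.1]
opening: 0.0146
```

Run:
```python
from h import *
st=read_state(); p=np.array(st['tool_pos']);R=np.array(st['tcp_rot']); print(p,R.round(3).tolist(),st['force'])
s=grab('side','side12')
cv2.imwrite('pics/cs12.png',cv2.resize(s['image'][180:225,335:385,::-1],None,fx=14,fy=13,interpolation=cv2.INTER_CUBIC))
t=grab('top','top12')
cv2.imwrite('pics/ct12.png',cv2.resize(t['image'][200:260,320:400,::-1],None,fx=10,fy=10,interpolation=cv2.INTER_CUBIC))
print('nib pred',proj(s,np.array([*p[:2],p[2]-.1159])))
```

```text
[ 0.50552991 -0.31568003  0.23795079] [[-0.002, 0.283, -0.959], [0.002, -0.959, -0.283], [-1.0, -0.002, 0.002]] [ 0.49797458 -0.28775508 -0.07026857]
nib pred [359.02124088 197.93476317]
```

View pics/cs12.png

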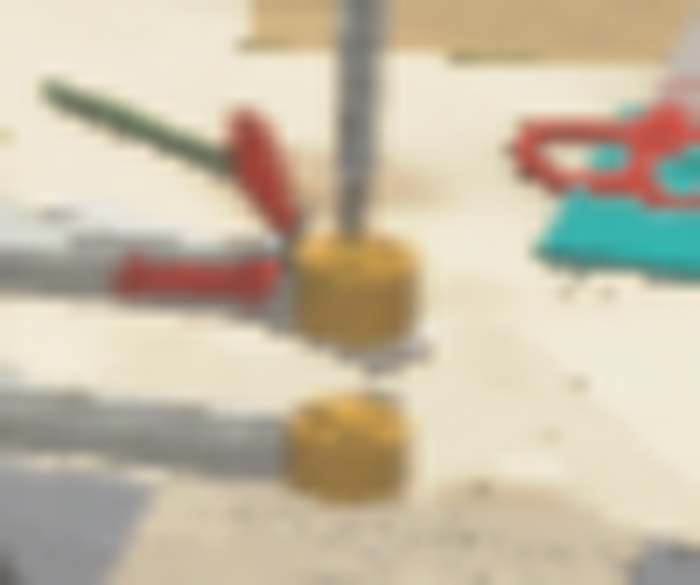

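View pics/ct12.png

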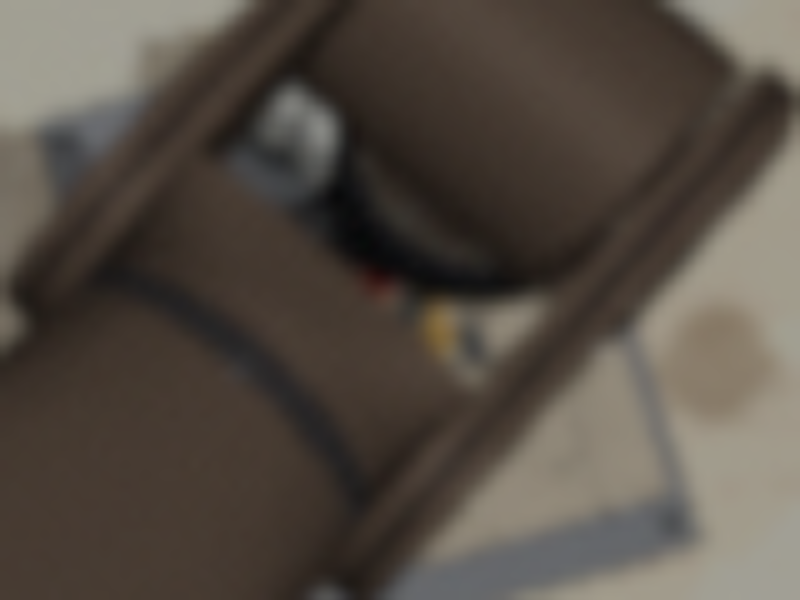

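Nib end at crop px (352,238); it lies over the bushing mouth, whose centre is about (358,247). In row it is centred, and it is about 1.2 mm too far left. I'll correct that and lower gently.

Call:
play_rows(
  deltas=[
    {"linear":[-0.1,-0.07,0],"turn":[0.002,-0.002,0]},
    {"linear":[0,0,-0.4],"turn":[0,0,0]},
    {"linear":[0,0,-0.5],"turn":[0,0,0]},
    {"linear":[0,0,-0.4],"turn":[0,0,0]},
    {"linear":[0,0,0],"turn":[0,0,0]},
  ],
)

```text
time: 13.5
tool_pos: [0.5058, -0.3178, 0.2281]
tcp_rot: [[0.005, 0.283, -0.959], [-0.001, -0.959, -0.283], [-1.0, 0.002, -0.004]]
force: [0.1, -0.8, -0.5]
opening: 0.0149
```

Run:
```python
from h import *
st=read_state(); p=np.array(st['tool_pos']);R=np.array(st['tcp_rot']); print(p,R.round(3).tolist(),st['force'],st['wrist_torque'])
s=grab('side','side13')
cv2.imwrite('pics/cs13.png',cv2.resize(s['image'][180:225,335:385,::-1],None,fx=14,fy=13,interpolation=cv2.INTER_CUBIC))
```

```text
[ 0.50582145 -0.31780092  0.22809452] [[0.005, 0.283, -0.959], [-0.001, -0.959, -0.283], [-1.0, 0.002, -0.004]] [ 0.08034335 -0.7532242  -0.50172715] [-0.01660629 -0.01802368 -0.02268013]
```

View pics/cs13.png

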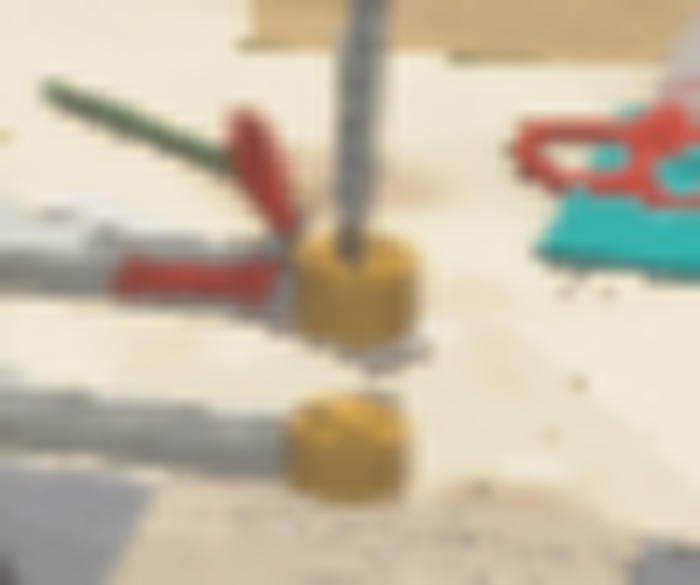

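Call:
play_rows(
  deltas=[
    {"linear":[-0.05,-0.03,-0.2],"turn":[0.001,0.005,0]},
    {"linear":[0,0,-0.4],"turn":[0,0,0]},
    {"linear":[0,0,-0.4],"turn":[0,0,0]},
    {"linear":[0,0,-0.4],"turn":[0,0,0]},
    {"linear":[0,0,0],"turn":[0,0,0]},
  ],
)

```text
time: 14.18
tool_pos: [0.5054, -0.3181, 0.2133]
tcp_rot: [[-0.0, 0.283, -0.959], [0.0, -0.959, -0.283], [-1.0, -0.0, 0.0]]
force: [-0.3, -0.7, -0.5]
opening: 0.0147
```

Run:
```python
from h import *
st=read_state(); p=np.array(st['tool_pos']);R=np.array(st['tcp_rot']); print(p,R.round(3).tolist(),st['force'],st['wrist_torque'])
s=grab('side','side14')
cv2.imwrite('pics/cs14.png',cv2.resize(s['image'][165:225,330:390,::-1],None,fx=12,fy=10,interpolation=cv2.INTER_CUBIC))
```

```text
[ 0.50539773 -0.31814666  0.21329334] [[-0.0, 0.283, -0.959], [0.0, -0.959, -0.283], [-1.0, -0.0, 0.0]] [-0.28129548 -0.65307166 -0.53290141] [0.05597377 0.02051958 0.03231651]
```

View pics/cs14.png

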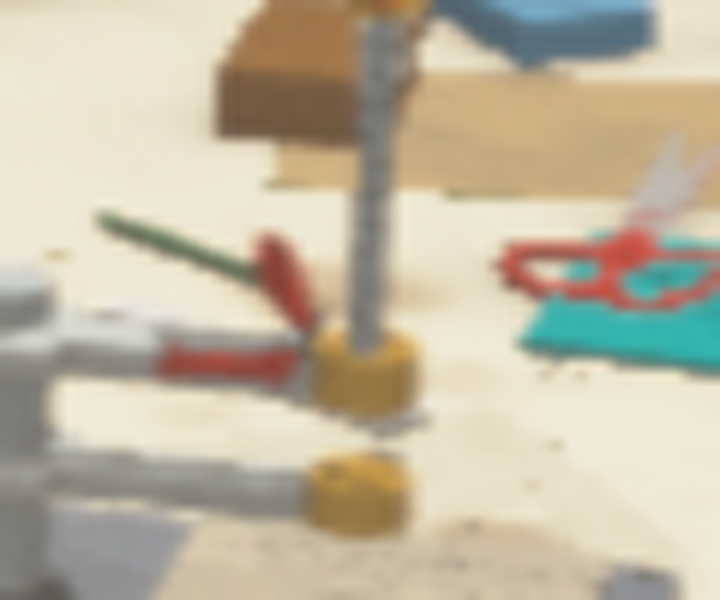

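The shaft is centred in the upper bushing (365 against 366 px) and the forces are near zero. Continuing down.

Call:
play_rows(
  deltas=[
    {"linear":[0,0,-0.4],"turn":[0,0,0]},
    {"linear":[0,0,-0.5],"turn":[0,0,0]},
    {"linear":[0,0,-0.5],"turn":[0,0,0]},
    {"linear":[0,0,-0.3],"turn":[0,0,0]},
    {"linear":[0,0,0],"turn":[0,0,0]},
  ],
)

```text
time: 14.85
tool_pos: [0.5055, -0.3182, 0.1954]
tcp_rot: [[0.0, 0.283, -0.959], [-0.0, -0.959, -0.283], [-1.0, 0.0, -0.0]]
force: [-0.4, 0.3, 0.3]
opening: 0.0143
```

Run:
```python
from h import *
st=read_state(); p=np.array(st['tool_pos']);R=np.array(st['tcp_rot']); print(p,R.round(3).tolist(),st['force'],st['wrist_torque'])
s=grab('side','side15')
cv2.imwrite('pics/cs15.png',cv2.resize(s['image'][165:225,330:390,::-1],None,fx=12,fy=10,interpolation=cv2.INTER_CUBIC))
```

```text
[ 0.50549294 -0.31822582  0.19536403] [[0.0, 0.283, -0.959], [-0.0, -0.959, -0.283], [-1.0, 0.0, -0.0]] [-0.42779972  0.32448337  0.3255057 ] [0.00481669 0.00027346 0.02106589]
```

View pics/cs15.png

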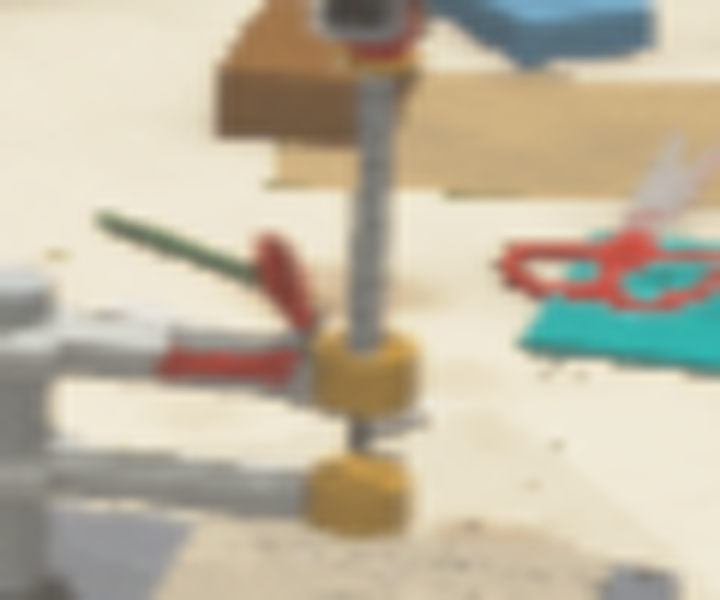

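The nib has come through the upper bushing, at (362,445), and lies over the lower mouth at (359,470). Forces are near zero, so I'll continue.

Call:
play_rows(
  deltas=[
    {"linear":[0,0,-0.4],"turn":[0,0,0]},
    {"linear":[0,0,-0.5],"turn":[0,0,0]},
    {"linear":[0,0,-0.5],"turn":[0,0,0]},
    {"linear":[0,0,-0.3],"turn":[0,0,0]},
    {"linear":[0,0,0],"turn":[0,0,0]},
  ],
)

```text
time: 15.52
tool_pos: [0.5056, -0.3183, 0.1774]
tcp_rot: [[0.0, 0.283, -0.959], [-0.001, -0.959, -0.283], [-1.0, 0.001, -0.0]]
force: [0.2, -0.3, -1.3]
opening: 0.0148
```

Call:
play_rows(
  deltas=[
    {"linear":[0,0,-0.3],"turn":[0,0,0]},
    {"linear":[0,0,-0.4],"turn":[0,0,0]},
    {"linear":[0,0,-0.4],"turn":[0,0,0]},
    {"linear":[0,0,-0.3],"turn":[0,0,0]},
    {"linear":[0,0,0],"turn":[0,0,0]},
  ],
)

```text
time: 16.15
tool_pos: [0.5056, -0.3183, 0.1626]
tcp_rot: [[0.001, 0.283, -0.959], [-0.001, -0.959, -0.283], [-1.0, 0.001, -0.0]]
force: [-0.7, 0.1, -0.8]
opening: 0.0148
```

Run:
```python
from h import *
st=read_state(); p=np.array(st['tool_pos']);R=np.array(st['tcp_rot']); print(p,R.round(3).tolist(),st['force'],st['wrist_torque'])
s=grab('side','side16')
cv2.imwrite('pics/cs16.png',cv2.resize(s['image'][165:225,330:390,::-1],None,fx=12,fy=10,interpolation=cv2.INTER_CUBIC))
```

```text
[ 0.50564954 -0.31834358  0.16255381] [[0.001, 0.283, -0.959], [-0.001, -0.959, -0.283], [-1.0, 0.001, -0.0]] [-0.71401532  0.05992212 -0.78581472] [ 0.04542082 -0.03949554  0.04938814]
```

View pics/cs16.png

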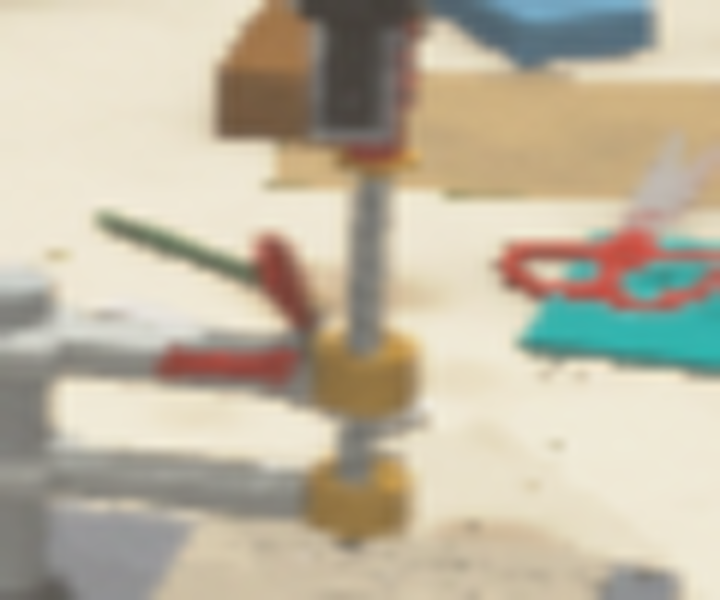

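The nib shows below the lower bushing at (350,543), so it is through both. I'll go down to just above the slab.

Call:
play_rows(
  deltas=[
    {"linear":[0,0,-0.6],"turn":[0,0,0]},
    {"linear":[0,0,-0.6],"turn":[0,0,0]},
    {"linear":[0,0,-0.6],"turn":[0,0,0]},
    {"linear":[0,0,-0.4],"turn":[0,0,0]},
    {"linear":[0,0,-0.2],"turn":[0,0,0]},
  ],
)

```text
time: 16.82
tool_pos: [0.5057, -0.3184, 0.1371]
tcp_rot: [[0.001, 0.283, -0.959], [-0.001, -0.959, -0.283], [-1.0, 0.001, -0.0]]
force: [-0.1, 0.4, 0.2]
opening: 0.0149
```

Run:
```python
from h import *
import time
st=read_state(); p=np.array(st['tool_pos']);R=np.array(st['tcp_rot']); print(p,R.round(3).tolist(),st['force'],st['wrist_torque'])
s=grab('side','side17')
cv2.imwrite('pics/cs17.png',cv2.resize(s['image'][165:240,330:390,::-1],None,fx=12,fy=8,interpolation=cv2.INTER_CUBIC))
```

```text
[ 0.50568388 -0.31843746  0.1371241 ] [[0.001, 0.283, -0.959], [-0.001, -0.959, -0.283], [-1.0, 0.001, -0.0]] [-0.13753513  0.43175199  0.2296914 ] [0.04305037 0.00028931 0.03887894]
```

View pics/cs17.png

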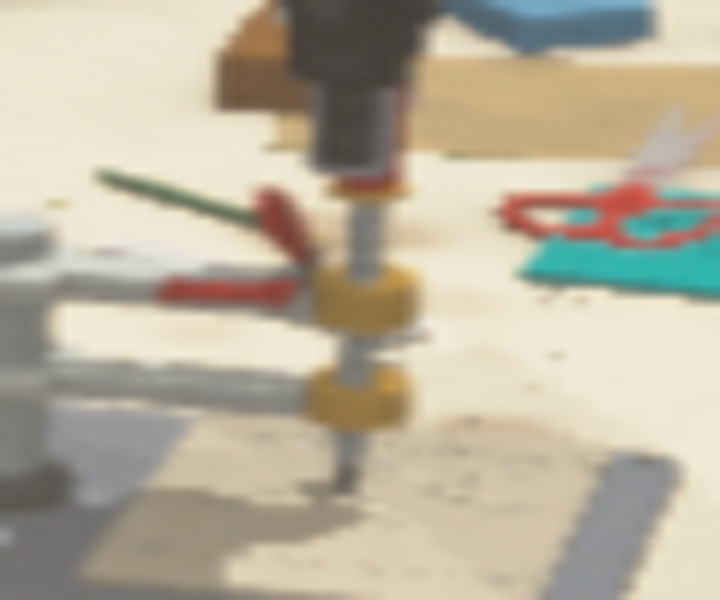

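```bash
cat > favg.py <<'E'
from h import *
F=[];Z=[]
for i in range(12):
    snapshot('side'); st=read_state(); F.append(st['force']); Z.append(st['tool_pos'])
F=np.array(F);print('F',F.mean(0).round(2),'sd',F.std(0).round(2),'pos',np.mean(Z,0).round(4),st['time'])
E
python3 favg.py
```

```text
F [ 0.02  0.1  -0.6 ] sd [0.49 0.58 0.35] pos [ 0.5059 -0.3187  0.1378] 17.475
```

Call:
play_rows(
  deltas=[
    {"linear":[0,0,-0.2],"turn":[0,0,0]},
    {"linear":[0,0,-0.2],"turn":[0,0,0]},
    {"linear":[0,0,0],"turn":[0,0,0]},
    {"linear":[0,0,0],"turn":[0,0,0]},
    {"linear":[0,0,0],"turn":[0,0,0]},
  ],
)

```text
time: 18.1
tool_pos: [0.5058, -0.3186, 0.1333]
tcp_rot: [[0.001, 0.283, -0.959], [-0.001, -0.959, -0.283], [-1.0, 0.002, -0.001]]
force: [0.7, 0.5, -0.7]
opening: 0.0148
```

```bash
python3 favg.py
```

```text
F [ 0.08 -0.07 -0.75] sd [0.38 0.39 0.47] pos [ 0.5058 -0.3186  0.1334] 18.7
```

The baseline Fz of about -0.7 N is just the probe's weight. Pressing on.

Call:
play_rows(
  deltas=[
    {"linear":[0,0,-0.2],"turn":[0,0,0]},
    {"linear":[0,0,-0.2],"turn":[0,0,0]},
    {"linear":[0,0,0],"turn":[0,0,0]},
    {"linear":[0,0,0],"turn":[0,0,0]},
    {"linear":[0,0,0],"turn":[0,0,0]},
  ],
)

```text
time: 19.32
tool_pos: [0.506, -0.3187, 0.1299]
tcp_rot: [[0.002, 0.283, -0.959], [-0.002, -0.959, -0.283], [-1.0, 0.002, -0.001]]
force: [-0.8, -0.5, 1.0]
opening: 0.0144
```

```bash
python3 favg.py
```

```text
F [-0.53  0.15  1.12] sd [0.25 0.54 0.5 ] pos [ 0.506  -0.3188  0.1299] 19.925
```

Net force is about 1.8 N, so the nib is roughly 2–3 mm in. About 3.5 mm more.

Call:
play_rows(
  deltas=[
    {"linear":[0,0,-0.2],"turn":[0,0,0]},
    {"linear":[0,0,-0.2],"turn":[0,0,0]},
    {"linear":[0,0,0],"turn":[0,0,0]},
    {"linear":[0,0,0],"turn":[0,0,0]},
    {"linear":[0,0,0],"turn":[0,0,0]},
  ],
)

```text
time: 20.55
tool_pos: [0.506, -0.3189, 0.126]
tcp_rot: [[0.002, 0.283, -0.959], [-0.002, -0.959, -0.283], [-1.0, 0.002, -0.001]]
force: [0.2, 0.7, 2.7]
opening: 0.0142
```

```bash
python3 favg.py
python3 - <<'E'
from h import *
st=read_state(); p=np.array(st['tool_pos']);print(np.array(st['tcp_rot']).round(3).tolist(),st['opening'])
s=grab('side','side18')
cv2.imwrite('pics/cs18.png',cv2.resize(s['image'][165:240,330:390,::-1],None,fx=12,fy=8,interpolation=cv2.INTER_CUBIC))
hd=np.array([.539,-.842]);C=np.array([.5035,-.318])
for z in(.136,.140,.144): print('collar front bottom',z,proj(s,np.array([*(C-hd*.011),z])).round(2))
for v in range(184,198): print(v,s['image'][v,358:364].mean(0).astype(int),s['image'][v,360])
E
```

```text
F [-0.59  0.43  1.79] sd [0.58 0.45 0.3 ] pos [ 0.506  -0.3189  0.126 ] 21.15
[[0.002, 0.283, -0.959], [-0.002, -0.959, -0.283], [-1.0, 0.002, -0.001]] 0.014668630836739164
collar front bottom 0.136 [360.53 195.09]
collar front bottom 0.14 [360.6  193.89]
collar front bottom 0.144 [360.66 192.68]
184 [106  93  86] [84 80 75]
185 [106  97  90] [85 82 77]
186 [108  98  91] [86 81 77]
187 [108  97  89] [84 80 75]
188 [118 103  94] [87 83 78]
189 [131 114 105] [107 101  97]
190 [140 110  99] [122  97  93]
191 [149 101  76] [131  80  66]
192 [168 126  77] [156 109  67]
193 [165 139 100] [143 116  80]
194 [166 150 128] [128 123 112]
195 [165 153 133] [124 123 116]
196 [169 159 141] [121 119 114]
197 [175 166 145] [128 125 119]
```

View pics/cs18.png

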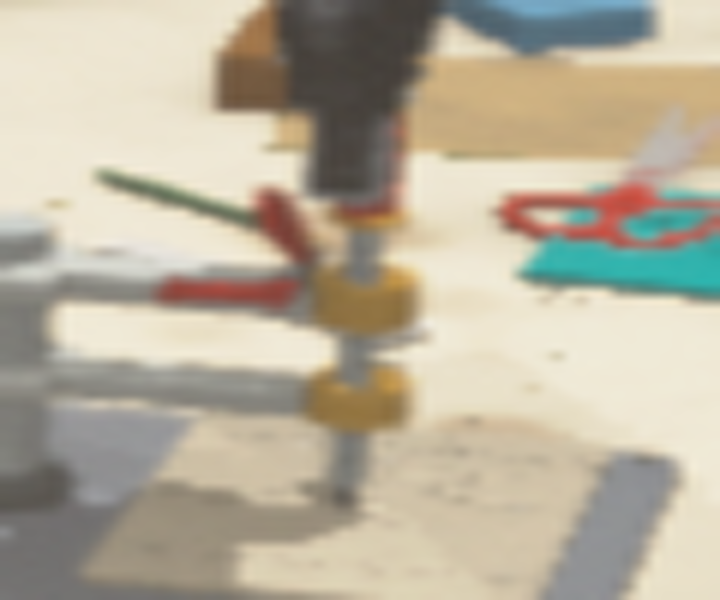

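The three checks agree on 5.3–6 mm. Force is about 2.5 N net, which means 5.3 mm. TCP travel gives about 6 mm, and the collar's lower edge at row 193.6 gives about 5.5 mm. The cap is open and the shaft upright through both bushings, so I'm handing in.

```bash
python3 -c "
from rig import *
print(finish_job()); s=read_state(); print(s['time'],s['tool_pos'],s['force'],s['opening'])"
```

```text
the job is handed in; nothing more can be done
None
the job is handed in; nothing more can be done
```

I opened the dust cap, threaded the probe down through both bushings and pressed it onto the slab. The job was handed in at about 21 s, still gripping the probe by its knob. `finish_job` gives no verdict, so the result rests on my own last checks.

**Last checks**
- **Nib travel:** three estimates agree on roughly half-way in. They are 5.3 mm from the net force of about 2.5 N, 5.5 mm from the collar's height in the image, and 6 mm from the arm's position.
- **Alignment:** in the side view the shaft is upright through both bushings, and the tool tilt is about 0.003 rad.
- **Dust cap:** still open at about 1.85 rad in the side view.
- **Bystanders:** I saw no sign that the slab, scriber or other objects had moved, but I did not measure them again at the end.

**What failed or disagreed**
- **First lever push missed:** the real fingertips sit about 28 mm above the reported TCP, so the first pass went over the lever without touching it. I repeated it lower and corrected all later heights.
- **Cameras disagreed on the bore:** the top camera put it about 5 mm from where the side camera did. I used the side view, which matched the arm at the held probe. The probe then went in with forces near zero.

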